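# Charge the dynamo kitchen scale and weigh the produce

### The job

The kitchen scale has no battery: take the crank from its cork mat, fit it fully down on the square shaft, wind it at least two full turns clockwise as seen from above, then lift it off and stand it upright, back on its mat. After that, with the bowl still empty, press the square key (on) and then the round key (zero); put every lemon and garlic bulb from the wooden tray into the bowl, and only when all are in press the long bar key (weigh). Press one key at a time, fully down, let it come back up, and leave the mug and the salt drum alone.

Things in the scene. Friction and masses are not known exactly. Their poses are not given: they have to be found in the camera images.
- scale: white kitchen scale, fixed, 210 mm deep (x), 375 mm wide (y). Origin: on the table under its middle; x to its back, y to its left, z up. Left: low plate with the bowl. Right: a box (y -0.185 to -0.020), flat top at z = 0.065, with the square shaft (x 0.025, y -0.100) and, along its front edge, a row of three keys (x -0.080)
- bowl_floor (a point): middle of the inner floor of the white china bowl that is fixed on the scale (scale frame 0, 0.115, 0.037). The bowl is 200 mm across at the rim, inside about 90 mm across at the floor, its rim 78 mm above this point (115 mm above the table), walls about 6 mm. z up
- shaft_seat (a point): foot of the square steel shaft, on its axis: top of the collar (44 mm across) on which the fitted hub rests, 70 mm above the table. The shaft is 18 mm square, rises 30 mm above this point, its last 8 mm tapering to 11 mm square; x and y are square to its flats (turn with the shaft), z up
- winder (a joint): turn of the square shaft, rad: grows as it is wound clockwise seen from above; starts between -0.6 and 0.6, turns against light friction (0.06 N m) as far as one likes, stays where it is left
- crank: loose steel crank, 245 g. Origin: centre of the hub's underside; z up, x along its arm to the knob. Hub: block 40 x 40 mm (flats along x and y), 46 mm high; square socket in its underside 20.5 mm wide, 34 mm deep, sides along x and y: fits the shaft in four ways. Arm: 18 mm wide, 26 to 34 mm up, to x = 82 mm. Stands steadily on its hub; centre of mass 12 mm from the hub axis towards the knob
- crank_knob (a point): middle of the crank's upright round knob (27 mm across, from 38 to 90 mm above the hub's underside), which spins freely about its own axis; crank frame 0.070, 0, 0.065. Under it a rubber rest foot, 12 mm across, reaches down to 1 mm above the level of the hub's underside. The hub has about 0.13 rad of turning play on the shaft
- mat: cork mat, fixed, 190 x 130 x 5 mm, on which the crank stands at the start. Origin: centre of its underside, x along its long side, z up
- tray: shallow dark wooden tray, fixed, 280 x 140 mm outside, floor 10 mm thick, its edge all round 10 mm wide and 10 mm higher than the floor (20 mm above the table), in which the lemons and garlic bulbs lie at the start. Origin: centre of its underside, x along its long side, z up. Tray and mat lie on either side of the scale, either way round
- square_key (a joint): travel of the square spring key (on), m: 0 up, 0.006 fully down; counts as pressed from 0.0042; it springs back. Preload 1.5 N, 5 N fully down
- round_key (a joint): travel of the round spring key (zero), as the square key
- bar_key (a joint): travel of the long bar spring key (weigh), as the square key
- square_key_top (a point): centre of the top face of the square key, 28 x 28 mm, leftmost of the row (scale frame -0.080, -0.042, 0.077 when up: 12 mm above the box top); moves with the key
- round_key_top (a point): centre of the top face of the round key, 28 mm across, middle of the row (scale frame -0.080, -0.092, 0.077 when up)
- bar_key_top (a point): centre of the top face of the long bar key, 18 mm in x by 46 mm in y, rightmost of the row (scale frame -0.080, -0.148, 0.077 when up)
- lemon_a_mid (a point): a lemon, 71 x 53 x 51 mm, 85 g, lying on its side; this point is its middle, 26 mm above the surface it stands on at the start (lies in the wooden tray then). x is its long axis. Loose, may roll. Absent (None) in some starts
- lemon_b_mid (a point): a lemon, 71 x 53 x 51 mm, 85 g, lying on its side; this point is its middle, 26 mm above the surface it stands on at the start (lies in the wooden tray then). x is its long axis. Loose, may roll. Absent (None) in some starts
- garlic_a_mid (a point): a garlic bulb, 53 x 52 x 52 mm (height included), 28 g, round; this point is its middle, 26 mm above the surface it stands on at the start (lies in the wooden tray then). x is its side, z its stem axis. Loose, may roll. Absent (None) in some starts
- garlic_b_mid (a point): a garlic bulb, 53 x 52 x 52 mm (height included), 28 g, round; this point is its middle, 26 mm above the surface it stands on at the start (lies in the wooden tray then). x is its side, z its stem axis. Loose, may roll. Absent (None) in some starts
- mug: a mug, 87 x 121 x 97 mm, standing loose at the back right of the table, to be left alone; origin: centre of its underside
- salt_drum: a round paper salt drum, 61 mm across, 143 mm high, standing loose at the back left of the table, to be left alone; origin: centre of its underside

How it is judged (in metres and radians):
On the way, in this order (a step that is already met when the one before it is completed fails the run):
1. the crank sits fully down on the square shaft (horizontal distance between crank and shaft_seat below 0.005 m and z of crank in the frame of shaft_seat below 0.005 m and angle between crank's own z axis and vertical below 0.12 rad), for 0.2 s.
2. the shaft has been wound two turns clockwise by the seated crank (all of step 1 and value of joint winder above 11.3 rad), for 0.05 s.
3. the crank stands upright on its mat again (x of crank in the frame of mat between -0.095 and 0.095 m and y of crank in the frame of mat between -0.065 and 0.065 m and z of crank in the frame of mat between 0 and 0.012 m and angle between crank's own z axis and vertical below 0.15 rad), for 0.2 s.
4. the square key is pressed (value of joint square_key above 0.0042 m), for 0.05 s.
5. the round key is pressed (value of joint round_key above 0.0042 m), for 0.05 s.
6. all lemons and garlic bulbs lie in the bowl (horizontal distance between each of lemon_a_mid, lemon_b_mid, garlic_a_mid, garlic_b_mid and bowl_floor below 0.085 m and z of lemon_a_mid in the frame of bowl_floor between 0 and 0.1 m and z of lemon_b_mid in the frame of bowl_floor between 0 and 0.1 m and z of garlic_a_mid in the frame of bowl_floor between 0 and 0.1 m and z of garlic_b_mid in the frame of bowl_floor between 0 and 0.1 m), for 0.2 s.
7. the bar key is pressed (value of joint bar_key above 0.0042 m), for 0.05 s.
At the end, for the whole second after the job is handed in: Crank upright (0.15 rad) and at rest, hub centre over the mat; shaft beyond 11.3 rad; the middle of every lemon and bulb within 85 mm of the bowl axis, 0 to 100 mm above its floor; keys up (under 1.5 mm); mug and salt drum within 30 mm of their places (all of step 3 and all of step 6 and linear speed of crank below 0.02 m/s and value of joint winder above 11.3 rad and value of joint each of square_key, round_key, bar_key below 0.0015 m and distance of each of mug, salt_drum from where it was at the start of the episode below 0.03 m); the robot touches nothing.
It fails at once if two keys are down at once (over 3 mm) (value of joint each of square_key, round_key above 0.003 m or value of joint each of square_key, bar_key above 0.003 m or value of joint each of round_key, bar_key above 0.003 m).
It fails at once if a key is pressed while the crank is still on the shaft ((horizontal distance between crank and shaft_seat below 0.005 m and z of crank in the frame of shaft_seat below 0.005 m and angle between crank's own z axis and vertical below 0.12 rad) and value of joint any of square_key, round_key, bar_key above 0.003 m).
It fails at once if the round (zero) key is pressed while something lies in the bowl (value of joint round_key above 0.0042 m and ((horizontal distance between lemon_a_mid and bowl_floor below 0.085 m and z of lemon_a_mid in the frame of bowl_floor between 0 and 0.1 m) or (horizontal distance between lemon_b_mid and bowl_floor below 0.085 m and z of lemon_b_mid in the frame of bowl_floor between 0 and 0.1 m) or (horizontal distance between garlic_a_mid and bowl_floor below 0.085 m and z of garlic_a_mid in the frame of bowl_floor between 0 and 0.1 m) or (horizontal distance between garlic_b_mid and bowl_floor below 0.085 m and z of garlic_b_mid in the frame of bowl_floor between 0 and 0.1 m))).
It fails at once if the bar (weigh) key is pressed before all is in the bowl (value of joint bar_key above 0.0042 m and not ((horizontal distance between lemon_a_mid and bowl_floor below 0.085 m and z of lemon_a_mid in the frame of bowl_floor between 0 and 0.1 m) and (horizontal distance between lemon_b_mid and bowl_floor below 0.085 m and z of lemon_b_mid in the frame of bowl_floor between 0 and 0.1 m) and (horizontal distance between garlic_a_mid and bowl_floor below 0.085 m and z of garlic_a_mid in the frame of bowl_floor between 0 and 0.1 m) and (horizontal distance between garlic_b_mid and bowl_floor below 0.085 m and z of garlic_b_mid in the frame of bowl_floor between 0 and 0.1 m))).
It fails at once if the mug or the salt drum is moved more than 30 mm (distance of any of mug, salt_drum from where it was at the start of the episode above 0.03 m).
Of lemon_a, lemon_b, garlic_a, garlic_b only 2 to 4 are there at a start; the rules pass over those that are not, and their reading is None.
At some moment in a run one of garlic_a, garlic_b may be knocked a few centimetres aside while the robot is not near it.
It also fails if it takes over 210 s, if anything falls off the work surface, if the arm or the gripper's body presses on something with over 40 N, if the wrist force passes 120 N, or if a joint passes its speed limit or range.

### The arm

A 6-joint arm with a two-finger parallel gripper is mounted at the origin on a cart in front of the work surface, level with it; the furniture and walls round the work are solid. World frame = base frame: x ahead of the robot, y to its left, z up, the work surface at z = 0. Lengths are in mm, angles in rad, forces in N, time in s.
With the tool pointing down it reaches from about 350 to 775 mm from the base axis. Payload 7.3 kg.
Tool frame: the origin (TCP) lies at the very end of the fingers, on their centre line; the grasp point (between the pads) lies 19 mm behind it; z points along the fingers, y is the line along which they close (so a half turn about z gives the same grasp; the last joint's range is limited). The gripper opens to 92 mm and grips with 3 to 60 N. Pads are 19 mm wide; open, the fingers measure 130 mm over their backs; the gripper's body (75 mm by 190 mm) begins 47 mm behind the grasp point.
Start: joints at [-1.439, 0.342, 1.524, -0, 1.275, -0.146], TCP at [143.999, -504.889, 189.041] pointing down, gripper open.
Joint ranges: [-2.53, 2.53], [-0.77, 2.02], [0.04, 2.7], [-1, 4.14], [0.28, 2.66], [-3.11, 3.11]. Speed limits (rad/s): [2.57, 2.57, 3.14, 3.14, 3.14, 3.14].

### API

Orientations are given as [roll, pitch, yaw] about the fixed x, y, z axes, in that order (R = Rz(yaw) Ry(pitch) Rx(roll)).
In Python, from plant import bot gives the robot as it stands.
- The arm moves only by the tool jog_arm, never from a script. Its argument "targets" is a list of rows, each an object with "xyz": the shift along the tool's x, y, z as a fraction of full scale, a list of three; "spin": the turn about the tool's z as a fraction of full scale. In form: [{"xyz": [x, y, z], "spin": spin}, ...]. A call has exactly 10 rows; each row shifts and turns the commanded pose from where the row before left it, along the tool's axes as they then stand; what a row does not reach is not made up. Full scale, the value 1, is 80 mm for a shift and 0.1 rad for a turn. A row lasts 1/8 s, in which the tool goes at most 62.5 mm and 10.7 degrees, less where a joint would pass 70% of its speed; a pose out of reach is approached as far as the arm can. A call with a number of a shift or a turn outside -1 to 1 is refused whole. A call with a gripper value outside its range is refused whole. "gripper" is the opening in per cent of the stroke, from 0 (shut) to 100 (fully open), set as the call begins (left out, the last holds). The fingers move at their own pace and stop on an object; the grip force is fixed at half the most. Time passes only in rows, so rows that do not move let the fingers close, or fill a call up. It gives the time, the measured TCP pose, the force, the opening and the grip force at its end, in the units of the state.
- bot.get_obs(): the state, without advancing time (a new reading comes with each control period).
- bot.capture(name): name is "scene" or "top" or "wrist"; returns the picture (420x560x3 uint8, blue, green, red); there is no depth.
- bot.get_calibration(name): a dict with "vfov" (degrees; the focal length in pixels is half the picture's height over the tangent of half this angle, whatever the lens; pixels are square), "cx", "cy" (the principal point, pixels), "eye" and "rotation" of the camera in the world. Camera axes: x right, y down, z forward; pixel columns grow to the right and rows downward; lengths in mm; the calibration is good to about 2 mm. A picture is of the moment at which its call begins: read the wrist's pose just before it. get_calibration takes no time and is no camera call; for the wrist camera it gives the pose at the moment of the call.
- bot.close_job(): hands the job in; it is judged then, once.
The state is a dict: "time": time; "joint_positions": joint angles; "dq": joint speeds; "tau": joint torques, N m; "tool_pos": TCP position; "tcp_rot": TCP orientation; "contact_force": force on the tool from outside, world axes, zero at the start; "moment": the same for the moment, N m; "grip_width": finger opening in mm; "finger_force": force on a finger pad.
Only numpy, scipy, OpenCV 4.12 (cv2) and the standard library are available. Lean on these libraries where they do the work, as an engineer would, in place of code of your own. Each camera call takes 0.05 s, during which the arm holds its last target. There are 200 camera calls.

## Working session

There is one attempt and no reset: what is moved stays moved. The work goes in short steps, Python scripts to look and compute and a tool call to move; the robot and the scene stay as the last step left them, time stands still between calls to the robot, and variables do not carry over. Pictures are saved under pics/ and viewed, at most 14 in all, crops included, and the job is handed in when it is done.

Besides the shell and the picture viewer there is one more tool, called by a JSON object that holds its "method" and its "body". jog_arm: Moves the arm, as the interface text tells. Shift numbers are shares of 80 mm and turn numbers shares of 0.1 rad, none past 1 either way. Its arguments: {"type":"object","properties":{"targets":{"type":"array","items":{"type":"object","properties":{"xyz":{"type":"array","items":{"type":"number"}},"spin":{"type":"number"}}}},"gripper":{"type":"number"}},"required":["targets"]}

```bash
mkdir -p pics; ls
python3 - <<'E'
from plant import bot
import cv2,numpy as np
a=bot.capture("scene");b=bot.capture("top")
cv2.imwrite("pics/s0.png",a);cv2.imwrite("pics/t0.png",b)
for n in("scene","top","wrist"):print(n,bot.get_calibration(n))
print(bot.get_obs())
E
```

```text
pics
scene {'vfov': 49.387164226403904, 'cx': 287.53520292502105, 'cy': 211.28712699231235, 'eye': array([ 532.83675335, -713.17013041, 1076.21993416]), 'rotation': array([-2.51861667,  0.00946819, -0.05133891])}
top {'vfov': 48.03746596889091, 'cx': 283.073068230061, 'cy': 207.50453483044134, 'eye': array([ 451.94288357,   -7.99898923, 1475.59651012]), 'rotation': array([-3.06408328,  0.01193071, -1.54712062])}
wrist {'vfov': 71.62115706833731, 'cx': 277.62576664440536, 'cy': 202.9600842276594, 'eye': array([ 209.28111492, -486.00894671,  384.08703186]), 'rotation': array([ 2.88315286e+00,  6.48047646e-04, -1.29318379e+00])}
{'time': 0.1, 'joint_positions': array([-1.43899225e+00,  3.42655748e-01,  1.52494056e+00, -1.01758273e-05,
        1.27534552e+00, -1.46020941e-01]), 'dq': array([-0.00057865, -0.00120368, -0.00189263, -0.00071969, -0.00058119,
       -0.00110286]), 'tau': array([ 1.91283238e-03, -4.32003129e+01, -2.44695336e+01,  7.19360914e-02,
        5.25762385e-02, -4.95240772e-05]), 'tool_pos': array([ 143.94250596, -504.45947504,  188.40641503]), 'tcp_rot': array([-3.14025642e+00, -1.86681307e-04,  2.77827867e-01]), 'contact_force': array([ 0.15763007, -0.75329683, -0.4906249 ]), 'moment': array([0.0286006 , 0.07720095, 0.00128448]), 'finger_force': 0.0, 'grip_width': 92.13591354306205}
```

View pics/t0.png

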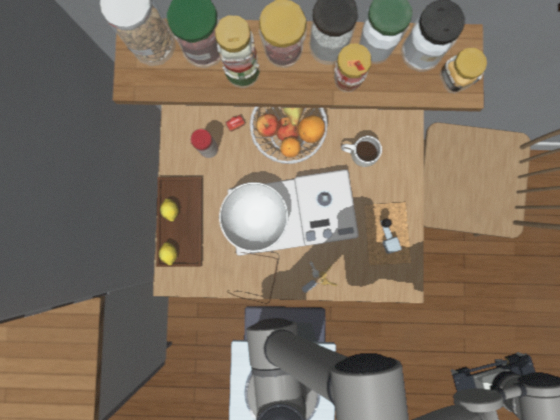

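View pics/s0.png

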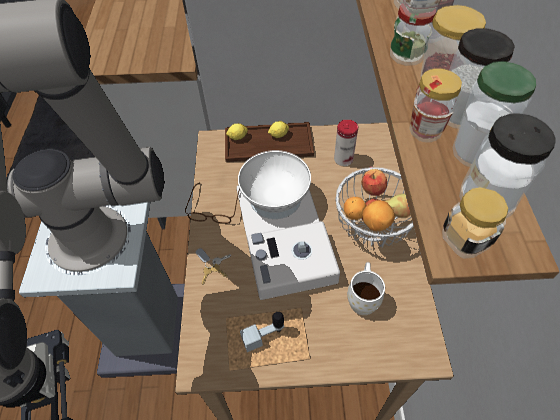

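The top view shows the crank hub near (392,243), knob (387,223), shaft (325,198), bowl (254,216), and lemons at (169,210) and (168,253). There are two lemons and no garlic in the tray.

```bash
cat > h.py <<'E'
from plant import bot
import cv2,numpy as np
from scipy.spatial.transform import Rotation as Ro
def cast(name,uv,z,cal=None):
    c=cal or bot.get_calibration(name); f=210/np.tan(np.radians(c["vfov"]/2))
    uv=np.atleast_2d(np.array(uv,float)); z=np.broadcast_to(z,len(uv))
    d=np.c_[(uv[:,0]-c["cx"])/f,(uv[:,1]-c["cy"])/f,np.ones(len(uv))]
    d=Ro.from_euler("xyz",c["rotation"]).apply(d)
    return c["eye"]+d*((z-c["eye"][2])/d[:,2])[:,None]
def proj(name,P,cal=None):
    c=cal or bot.get_calibration(name); f=210/np.tan(np.radians(c["vfov"]/2))
    q=Ro.from_euler("xyz",c["rotation"]).inv().apply(np.atleast_2d(P)-c["eye"])
    return np.c_[q[:,0]/q[:,2]*f+c["cx"],q[:,1]/q[:,2]*f+c["cy"]]
def go(p,yaw=None):
    """shift still needed in tool units (fractions), and spin units"""
    o=bot.get_obs(); R=Ro.from_euler("xyz",o["tcp_rot"])
    print("at",o["tool_pos"].round(1),o["tcp_rot"].round(4),"w",round(o["grip_width"],1),"F",o["contact_force"].round(1),"ff",round(o["finger_force"],1),"t",round(o["time"],2))
    print("shift",(R.inv().apply(np.array(p)-o["tool_pos"])/80).round(3),"spin",None if yaw is None else round(-(yaw-o["tcp_rot"][2])/.1,2))
E
python3 - <<'E'
from h import *
np.set_printoptions(suppress=True,precision=1)
print(cast("top",[(325,198),(392,243),(387,223),(254,216),(169,210),(168,253),(367,151),(203,142)],[100,51,95,115,36,36,97,143]))
b=cv2.imread("pics/t0.png")
cv2.imwrite("pics/t0c.png",cv2.resize(b[100:300,150:430],None,fx=2.8,fy=2.8,interpolation=cv2.INTER_CUBIC))
E
```

```text
[[ 589.1 -111.2  100. ]
 [ 462.6 -318.3   51. ]
 [ 520.2 -293.8   95. ]
 [ 530.6   94.3  115. ]
 [ 547.7  362.    36. ]
 [ 416.2  359.5   36. ]
 [ 731.7 -233.1   97. ]
 [ 738.5  244.9  143. ]]
```

View pics/t0c.png

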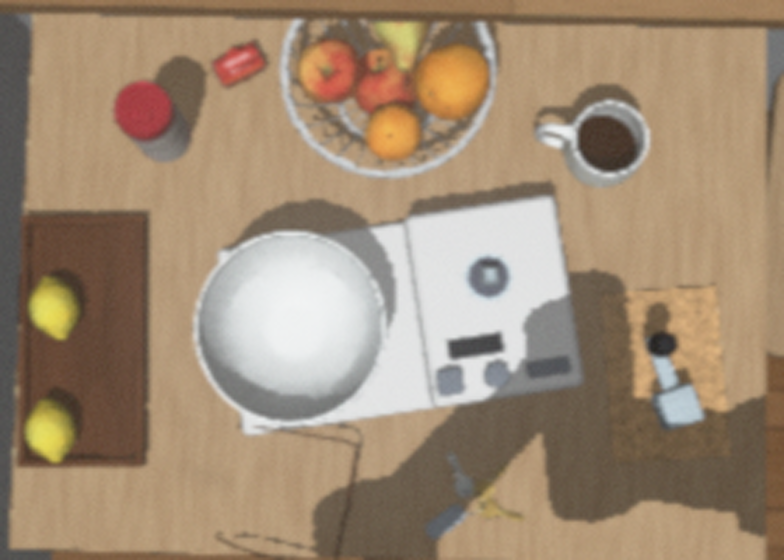

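{"method": "jog_arm", "body": {"targets": [{"xyz": [0.53, -0.166, -0.02], "spin": 0}, {"xyz": [0.53, -0.166, -0.02], "spin": 0}, {"xyz": [0.53, -0.166, -0.02], "spin": 0}, {"xyz": [0.53, -0.166, -0.02], "spin": 0}, {"xyz": [0.53, -0.166, -0.02], "spin": 0}, {"xyz": [0.53, -0.166, -0.02], "spin": 0}, {"xyz": [0.53, -0.166, -0.02], "spin": 0}, {"xyz": [0.53, -0.166, -0.02], "spin": 0}, {"xyz": [0, 0, 0], "spin": 0}, {"xyz": [0, 0, 0], "spin": 0}]}}

```text
time: 1.35
tool_pos: [440.5, -309.7, 201.4]
tcp_rot: [-3.141, 0.001, 0.278]
contact_force: [-0.9, 0.0, -0.6]
grip_width: 91.8
finger_force: 0.0
```

Run:
```python
from h import *
print(bot.get_calibration("wrist")); go([0,0,0])
a=bot.capture("wrist");cv2.imwrite("pics/w1.png",a)
b=bot.capture("top");cv2.imwrite("pics/t1.png",b)
```

```text
{'vfov': 71.62115706833731, 'cx': 277.62576664440536, 'cy': 202.9600842276594, 'eye': array([ 506.05141096, -291.0026022 ,  396.97423928]), 'rotation': array([ 2.88199796e+00, -1.18908208e-04, -1.29269803e+00])}
at [ 440.5 -309.7  201.4] [-3.141e+00  1.000e-03  2.783e-01] w 91.8 F [-0.9  0.  -0.6] ff 0.0 t 1.35
shift [-4.229 -5.234  2.524] spin None
```

View pics/w1.png

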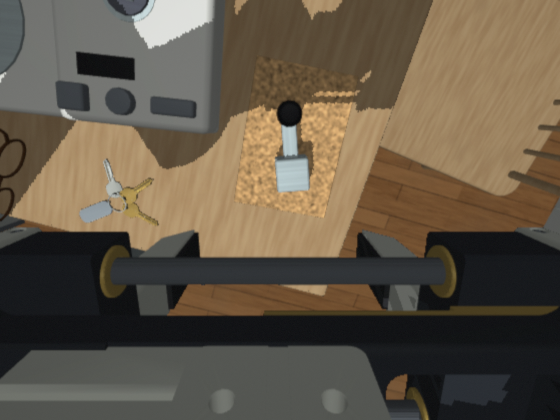

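The wrist view shows the crank hub near (292,173), the knob at (290,113), and the three keys at (72,95), (120,101) and (172,106). I'll zoom in for accurate edges.

Run:
```python
import cv2,numpy as np
a=cv2.imread("pics/w1.png")
c1=cv2.resize(a[85:215,230:360],None,fx=4.5,fy=4.5,interpolation=cv2.INTER_CUBIC)
hsv=cv2.cvtColor(a,cv2.COLOR_BGR2HSV)
m=((hsv[...,0]>80)&(hsv[...,0]<130)&(hsv[...,1]>15)&(hsv[...,2]>60)).astype(np.uint8)
m[:, :230]=0;m[:,360:]=0;m[:85]=0;m[215:]=0
ys,xs=np.where(m);print(len(xs),xs.min(),xs.max(),ys.min(),ys.max())
for y in range(100,200,5):
    x=np.where(m[y])[0]
    if len(x):print(y,x.min(),x.max())
cv2.imwrite("pics/c1.png",c1)
```

```text
1500 276 308 125 191
125 282 295
130 283 295
135 283 295
140 283 296
145 283 296
150 284 296
155 284 304
160 276 307
165 276 307
170 277 307
175 277 308
180 277 308
185 278 308
190 278 294
```

View pics/c1.png

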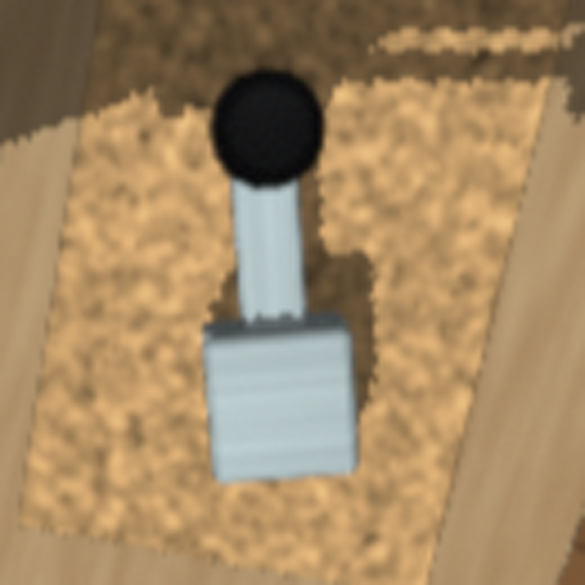

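The hub top's corners in the crop are (205,338), (350,328), (357,470) and (215,482). The knob centre is at (268,128).

Run:
```python
from h import *
np.set_printoptions(suppress=True,precision=1)
cal={'vfov': 71.62115706833731, 'cx': 277.62576664440536, 'cy': 202.9600842276594, 'eye': np.array([ 506.05141096, -291.0026022 ,  396.97423928]), 'rotation': np.array([ 2.88199796e+00, -1.18908208e-04, -1.29269803e+00])}
f=lambda L:(np.array(L,float)+.5)/4.5-.5+[230,85]
C=cast("wrist",f([(205,338),(350,328),(357,470),(215,482)]),51,cal);print(C,C.mean(0),np.linalg.norm(C-np.roll(C,1,0),axis=1))
K=cast("wrist",f([(268,128)]),95,cal);print(K)
d=K[0]-C.mean(0);print(np.arctan2(d[1],d[0]),np.hypot(*d[:2]))
e=(C[0]+C[1]-C[2]-C[3]);print("hubang",np.arctan2(e[1],e[0]))
M=cast("wrist",f([(22,525),(430,585),(85,60),(550,80)]),5,cal);print("mat edge pts",M)
print("keys",cast("wrist",[(72,95.5),(120,101),(172.5,106)],77,cal))
print("top keys",cast("top",(np.array([(450,379),(497,375),(549,367),(489,275)])+.5)/2.8-.5+[150,100],[77,77,77,100]))
go([*C.mean(0)[:2],150],np.arctan2(d[1],d[0]))
```

```text
[[ 467.8 -298.9   51. ]
 [ 480.8 -334.8   51. ]
 [ 444.9 -348.    51. ]
 [ 431.2 -312.1   51. ]] [ 456.2 -323.5   51. ] [38.9 38.1 38.2 38.5]
[[ 520.8 -298.7   95. ]]
0.3656557995476681 69.20998944587147
hubang 0.3496712510431089
mat edge pts [[ 391.8 -261.3    5. ]
 [ 408.  -388.7    5. ]
 [ 528.6 -246.1    5. ]
 [ 559.7 -374.2    5. ]]
keys [[ 476.6  -77.9   77. ]
 [ 484.9 -126.5   77. ]
 [ 495.  -180.    77. ]]
top keys [[ 480.2  -71.6   77. ]
 [ 485.6 -121.1   77. ]
 [ 495.4 -175.9   77. ]
 [ 589.4 -109.2  100. ]]
at [ 440.2 -310.3  201.6] [-3.1  0.   0.3] w 91.8 F [-0.4 -0.4  0.2] ff 0.0 t 1.45
shift [0.1 0.2 0.6] spin -0.89
```

{"method": "jog_arm", "body": {"targets": [{"xyz": [0, 0, 0], "spin": -0.85}, {"xyz": [0.128, 0.225, 0], "spin": 0}, {"xyz": [0, 0, 0.4], "spin": 0}, {"xyz": [0, 0, 0.4], "spin": 0}, {"xyz": [0, 0, 0.4], "spin": 0}, {"xyz": [0, 0, 0.4], "spin": 0}, {"xyz": [0, 0, 0.4], "spin": 0}, {"xyz": [0, 0, 0.2], "spin": 0}, {"xyz": [0, 0, 0.16], "spin": 0}, {"xyz": [0, 0, 0], "spin": 0}]}}

```text
time: 2.7
tool_pos: [456.7, -323.0, 12.8]
tcp_rot: [-3.141, 0.0, 0.362]
contact_force: [0.4, 0.2, -0.1]
grip_width: 91.9
finger_force: 0.0
```

{"method": "jog_arm", "body": {"gripper": 0, "targets": [{"xyz": [0, 0, 0], "spin": 0}, {"xyz": [0, 0, 0], "spin": 0}, {"xyz": [0, 0, 0], "spin": 0}, {"xyz": [0, 0, 0], "spin": 0}, {"xyz": [0, 0, 0], "spin": 0}, {"xyz": [0, 0, 0], "spin": 0}, {"xyz": [0, 0, 0], "spin": 0}, {"xyz": [0, 0, 0], "spin": 0}, {"xyz": [0, 0, 0], "spin": 0}, {"xyz": [0, 0, 0], "spin": 0}]}}

```text
time: 3.95
tool_pos: [457.5, -323.3, 13.6]
tcp_rot: [3.14, -0.001, 0.363]
contact_force: [-0.2, -0.4, 5.5]
grip_width: 0.9
finger_force: 2.6
```

Run:
```python
from h import *
go([0,0,0])
a=bot.capture("wrist");b=bot.capture("scene")
cv2.imwrite("pics/w2.png",np.hstack([a[:, 130:430],cv2.resize(b[290:390,200:340],None,fx=3,fy=3)[:300].repeat(1,0) if 0 else cv2.copyMakeBorder(cv2.resize(b[290:390,200:340],None,fx=3,fy=3),0,120,0,0,cv2.BORDER_CONSTANT)]))
```

```text
at [ 457.5 -323.3   13.6] [ 3.1403e+00 -6.0000e-04  3.6280e-01] w 0.9 F [-0.2 -0.4  5.5] ff 2.6 t 3.95
shift [-3.912 -5.808  0.16 ] spin None
```

View pics/w2.png

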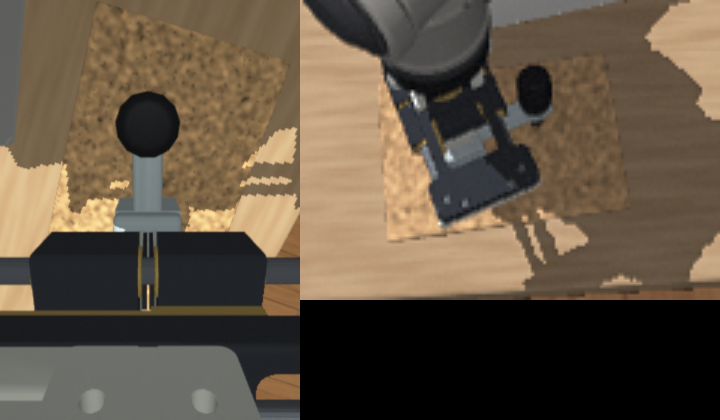

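The fingers closed behind the hub. The knob is now at about (278,124) in the wrist view, and the hub stands in front of the fingers.

Run:
```python
from h import *
np.set_printoptions(suppress=True,precision=1)
print(bot.get_calibration("wrist"))
print(cast("wrist",[(278,124),(247,212),(311,212)],[95,51,51]), proj("wrist",[[457,-323,13],[457,-323,30],[520.8,-298.7,95]]))
```

```text
{'vfov': 71.62115706833731, 'cx': 277.62576664440536, 'cy': 202.9600842276594, 'eye': array([ 520.7, -298.9,  209.3]), 'rotation': array([ 2.9, -0. , -1.2])}
[[ 521.6 -298.9   95. ]
 [ 470.7 -299.6   51. ]
 [ 483.5 -333.6   51. ]] [[277.  225.1]
 [277.  233.7]
 [276.7 125.8]]
```

Run:
```python
from h import *
b=bot.capture("scene")
cv2.imwrite("pics/s2.png",cv2.resize(b[270:380,200:340],None,fx=5,fy=5,interpolation=cv2.INTER_CUBIC))
```

```text
(no output)
```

View pics/s2.png

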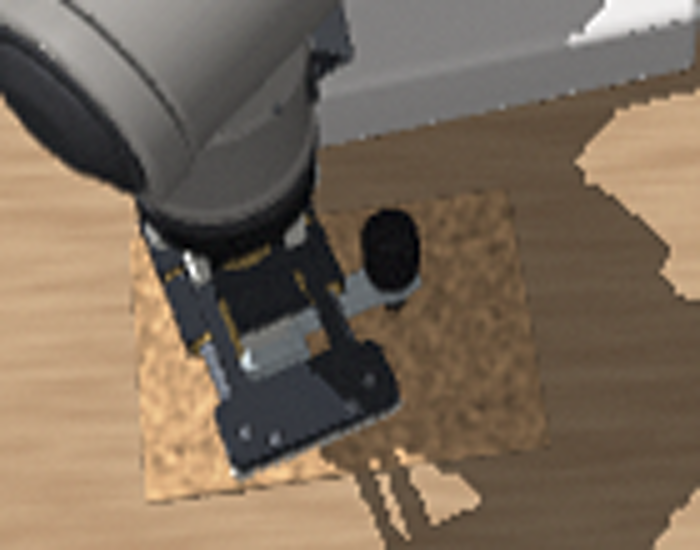

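{"method": "jog_arm", "body": {"targets": [{"xyz": [0, 0, -0.2], "spin": 0}, {"xyz": [0, 0, -0.2], "spin": 0}, {"xyz": [0, 0, -0.3], "spin": 0}, {"xyz": [0, 0, -0.3], "spin": 0}, {"xyz": [0, 0, 0], "spin": 0}, {"xyz": [0, 0, 0], "spin": 0}, {"xyz": [0, 0, 0], "spin": 0}, {"xyz": [0, 0, 0], "spin": 0}, {"xyz": [0, 0, 0], "spin": 0}, {"xyz": [0, 0, 0], "spin": 0}]}}

```text
time: 5.35
tool_pos: [457.0, -322.8, 92.9]
tcp_rot: [-3.141, 0.0, 0.363]
contact_force: [-0.1, -0.4, -0.6]
grip_width: 0.8
finger_force: 0.0
```

Run:
```python
from h import *
go([0,0,0])
b=bot.capture("scene");a=bot.capture("wrist")
cv2.imwrite("pics/w3.png",np.hstack([cv2.resize(b[270:380,200:330],None,fx=4,fy=4,interpolation=cv2.INTER_CUBIC)[:420],a[:,140:410]]))
```

```text
at [ 457.  -322.8   92.9] [-3.1414e+00  1.0000e-04  3.6280e-01] w 0.8 F [-0.1 -0.4 -0.6] ff 0.0 t 5.35
shift [-3.908 -5.8    1.162] spin None
```

View pics/w3.png

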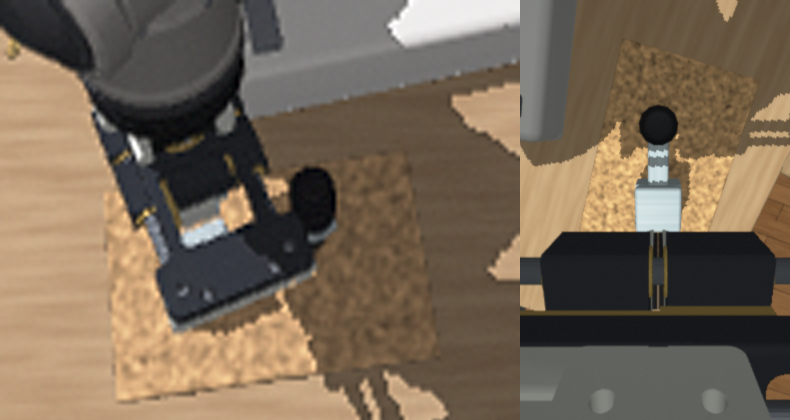

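{"method": "jog_arm", "body": {"targets": [{"xyz": [0, 0, 0.2], "spin": 0}, {"xyz": [0, 0, 0.2], "spin": 0}, {"xyz": [0, 0, 0.05], "spin": 0}, {"xyz": [0, 0, 0.03], "spin": 0}, {"xyz": [0, 0, 0.03], "spin": 0}, {"xyz": [0, 0, 0.02], "spin": 0}, {"xyz": [0, 0, 0.01], "spin": 0}, {"xyz": [0, 0, 0], "spin": 0}, {"xyz": [0, 0, 0], "spin": 0}, {"xyz": [0, 0, 0], "spin": 0}]}}

```text
time: 6.7
tool_pos: [457.1, -323.0, 49.9]
tcp_rot: [3.141, -0.0, 0.363]
contact_force: [0.3, -0.7, 0.3]
grip_width: 0.4
finger_force: 0.0
```

{"method": "jog_arm", "body": {"targets": [{"xyz": [0, 0, 0.1], "spin": 0}, {"xyz": [0, 0, 0.1], "spin": 0}, {"xyz": [0, 0, 0.1], "spin": 0}, {"xyz": [0, 0, 0.04], "spin": 0}, {"xyz": [0, 0, 0.04], "spin": 0}, {"xyz": [0, 0, 0.04], "spin": 0}, {"xyz": [0, 0, 0.02], "spin": 0}, {"xyz": [0, 0, 0.02], "spin": 0}, {"xyz": [0, 0, 0.02], "spin": 0}, {"xyz": [0, 0, 0], "spin": 0}]}}

```text
time: 7.95
tool_pos: [457.3, -323.1, 13.5]
tcp_rot: [3.14, -0.001, 0.363]
contact_force: [-4.4, 4.1, 15.7]
grip_width: 1.1
finger_force: 7.9
```

Closed fingers met the hub top at reported z≈13.5, so the real fingertips end about 37 mm above the reported TCP. I'll apply that offset from here on.

{"method": "jog_arm", "body": {"gripper": 100, "targets": [{"xyz": [0, 0, -0.2], "spin": 0}, {"xyz": [0, 0, -0.2], "spin": 0}, {"xyz": [0, 0, 0], "spin": 0}, {"xyz": [0, 0, 0], "spin": 0}, {"xyz": [0, 0, 0], "spin": 0}, {"xyz": [0, 0, 0], "spin": 0}, {"xyz": [0, 0, 0], "spin": 0}, {"xyz": [0, 0, 0], "spin": 0}, {"xyz": [0, 0, 0], "spin": 0}, {"xyz": [0, 0, 0], "spin": 0}]}}

```text
time: 9.2
tool_pos: [457.0, -322.9, 43.4]
tcp_rot: [3.142, 0.0, 0.363]
contact_force: [0.1, -0.4, -0.3]
grip_width: 90.8
finger_force: 0.0
```

{"method": "jog_arm", "body": {"targets": [{"xyz": [0, 0, 0.2], "spin": 0}, {"xyz": [0, 0, 0.2], "spin": 0}, {"xyz": [0, 0, 0.08], "spin": 0}, {"xyz": [0, 0, 0.05], "spin": 0}, {"xyz": [0, 0, 0.03], "spin": 0}, {"xyz": [0, 0, 0.03], "spin": 0}, {"xyz": [0, 0, 0.02], "spin": 0}, {"xyz": [0, 0, 0], "spin": 0}, {"xyz": [0, 0, 0], "spin": 0}, {"xyz": [0, 0, 0], "spin": 0}]}}

```text
time: 10.45
tool_pos: [457.1, -323.0, -5.3]
tcp_rot: [3.141, -0.0, 0.363]
contact_force: [0.5, -0.1, -0.7]
grip_width: 91.8
finger_force: 0.0
```

{"method": "jog_arm", "body": {"targets": [{"xyz": [0, 0, 0.03], "spin": 0}, {"xyz": [0, 0, 0.03], "spin": 0}, {"xyz": [0, 0, 0.03], "spin": 0}, {"xyz": [0, 0, 0.03], "spin": 0}, {"xyz": [0, 0, 0.03], "spin": 0}, {"xyz": [0, 0, 0.03], "spin": 0}, {"xyz": [0, 0, 0], "spin": 0}, {"xyz": [0, 0, 0], "spin": 0}, {"xyz": [0, 0, 0], "spin": 0}, {"xyz": [0, 0, 0], "spin": 0}]}}

```text
time: 11.7
tool_pos: [457.1, -322.9, -19.7]
tcp_rot: [3.141, -0.0, 0.363]
contact_force: [0.1, -0.2, 0.3]
grip_width: 91.8
finger_force: 0.0
```

{"method": "jog_arm", "body": {"gripper": 0, "targets": [{"xyz": [0, 0, 0], "spin": 0}, {"xyz": [0, 0, 0], "spin": 0}, {"xyz": [0, 0, 0], "spin": 0}, {"xyz": [0, 0, 0], "spin": 0}, {"xyz": [0, 0, 0], "spin": 0}, {"xyz": [0, 0, 0], "spin": 0}, {"xyz": [0, 0, 0], "spin": 0}, {"xyz": [0, 0, 0], "spin": 0}, {"xyz": [0, 0, 0], "spin": 0}, {"xyz": [0, 0, 0], "spin": 0}]}}

```text
time: 12.95
tool_pos: [457.0, -322.9, -19.8]
tcp_rot: [3.142, 0.0, 0.363]
contact_force: [-0.0, -1.0, -0.2]
grip_width: 40.0
finger_force: 30.0
```

{"method": "jog_arm", "body": {"targets": [{"xyz": [0, 0, -0.2], "spin": 0}, {"xyz": [0, 0, -0.35], "spin": 0}, {"xyz": [0, 0, -0.4], "spin": 0}, {"xyz": [0, 0, -0.4], "spin": 0}, {"xyz": [0, 0, -0.27], "spin": 0}, {"xyz": [0.2, -0.3, 0], "spin": 0}, {"xyz": [0.35, -0.52, 0], "spin": 0}, {"xyz": [0.35, -0.52, 0], "spin": 0}, {"xyz": [0.3, -0.4, 0], "spin": 0}, {"xyz": [0.11, -0.21, 0], "spin": 0}]}}

```text
time: 14.2
tool_pos: [499.9, -138.0, 110.6]
tcp_rot: [3.141, -0.0, 0.365]
contact_force: [-0.5, -1.8, -3.4]
grip_width: 39.6
finger_force: 30.0
```

{"method": "jog_arm", "body": {"targets": [{"xyz": [0, 0, 0], "spin": 0}, {"xyz": [0, 0, 0], "spin": 0}, {"xyz": [0, 0, 0], "spin": 0}, {"xyz": [0, 0, 0], "spin": 0}, {"xyz": [0, 0, 0], "spin": 0}, {"xyz": [0, 0, 0], "spin": 0}, {"xyz": [0, 0, 0], "spin": 0}, {"xyz": [0, 0, 0], "spin": 0}, {"xyz": [0, 0, 0], "spin": 0}, {"xyz": [0, 0, 0], "spin": 0}]}}

```text
time: 15.45
tool_pos: [499.7, -139.8, 109.8]
tcp_rot: [3.141, -0.0, 0.363]
contact_force: [-0.1, 0.1, -3.6]
grip_width: 39.9
finger_force: 30.0
```

Run:
```python
from h import *
go([0,0,0]);c=bot.get_calibration("wrist");print(c)
a=bot.capture("wrist");cv2.imwrite("pics/w4.png",a)
p=proj("wrist",[[589,-110,100]],c)[0];print(p)
x,y=np.clip(p.astype(int),[80,60],[480,360])
crop=a[y-60:y+60,x-80:x+80];print(x-80,y-60)
cv2.imwrite("pics/w4b.png",np.hstack([cv2.resize(crop,None,fx=3,fy=3,interpolation=cv2.INTER_CUBIC),cv2.resize(a,(320,240)).repeat(1,0) if 0 else cv2.copyMakeBorder(cv2.resize(a,(320,240)),0,120,0,0,cv2.BORDER_CONSTANT)]))
```

```text
at [ 499.7 -139.8  109.8] [ 3.1415 -0.      0.3629] w 39.9 F [-0.1  0.1 -3.6] ff 30.0 t 15.45
shift [-5.218 -3.851  1.372] spin None
{'vfov': 71.62115706833731, 'cx': 277.62576664440536, 'cy': 202.9600842276594, 'eye': array([ 563.1134324 , -115.57104362,  305.46646901]), 'rotation': array([ 2.88288386e+00, -7.75276070e-04, -1.20811765e+00])}
[283.41268739  84.86840359]
203 24
```

View pics/w4b.png

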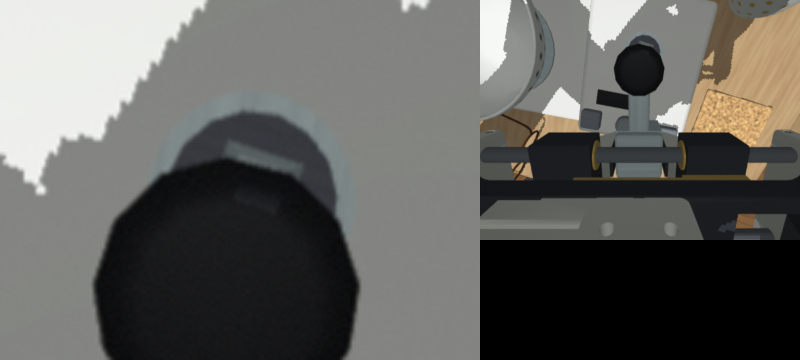

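The knob hides most of the shaft; only its far edge, (228,145) to (303,165) in the crop, shows. I'll sidestep to clear it.

{"method": "jog_arm", "body": {"targets": [{"xyz": [-0.2, 0.2, 0], "spin": 0}, {"xyz": [-0.2, 0.2, 0], "spin": 0}, {"xyz": [0, 0.2, 0], "spin": 0}, {"xyz": [0, 0, 0], "spin": 0}, {"xyz": [0, 0, 0], "spin": 0}, {"xyz": [0, 0, 0], "spin": 0}, {"xyz": [0, 0, 0], "spin": 0}, {"xyz": [0, 0, 0], "spin": 0}, {"xyz": [0, 0, 0], "spin": 0}, {"xyz": [0, 0, 0], "spin": 0}]}}

```text
time: 16.75
tool_pos: [486.8, -196.1, 109.8]
tcp_rot: [3.141, -0.0, 0.363]
contact_force: [0.5, -0.0, -2.6]
grip_width: 40.0
finger_force: 30.0
```

Run:
```python
from h import *
go([0,0,0]);c=bot.get_calibration("wrist");print(c)
a=bot.capture("wrist");cv2.imwrite("pics/w5.png",a)
p=proj("wrist",[[589,-110,100]],c)[0];print(p)
x,y=np.clip(p.astype(int),[40,40],[520,380])
print(x-40,y-40)
A=cv2.resize(a[y-40:y+40,x-40:x+40],None,fx=5,fy=5,interpolation=cv2.INTER_CUBIC)
q=proj("wrist",[[486,-125,77]],c)[0].astype(int);print(q-[40,40])
B=cv2.resize(a[max(q[1]-40,0):q[1]+40,q[0]-50:q[0]+50],(400,320),interpolation=cv2.INTER_CUBIC)
cv2.imwrite("pics/w5b.png",np.hstack([A,cv2.copyMakeBorder(B,0,80,0,0,cv2.BORDER_CONSTANT)]))
```

```text
at [ 486.8 -196.1  109.8] [ 3.1415 -0.      0.3628] w 40.0 F [ 0.5 -0.  -2.6] ff 30.0 t 16.75
shift [-4.819 -4.451  1.372] spin None
{'vfov': 71.62115706833731, 'cx': 277.62576664440536, 'cy': 202.9600842276594, 'eye': array([ 550.21940407, -171.82219467,  305.48632726]), 'rotation': array([ 2.88290007e+00, -7.85093966e-04, -1.20818443e+00])}
[207.59401318  30.58666561]
167 0
[153 142]
```

View pics/w5b.png

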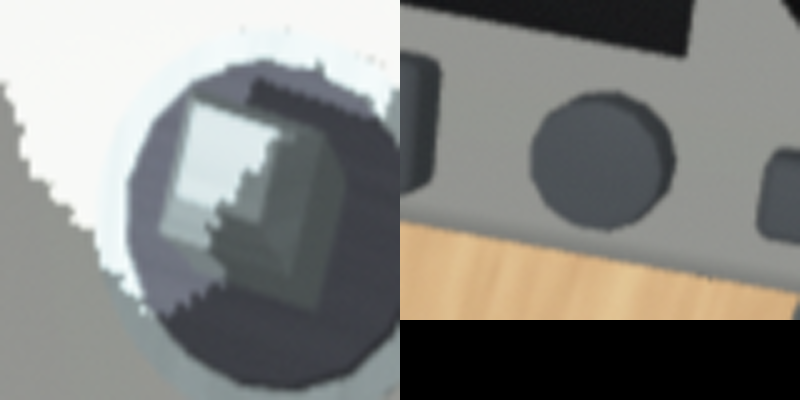

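In the left crop the shaft's top face has corners (195,100), (282,130), (262,220) and (175,195). The collar disc is centred near (285,225), and the round key's centre is at full-image pixel (192,182).

```bash
cat >> h.py <<'E'
def fit_scale(M):
    """M: list of (scale_xy, world_xy) -> yaw, t"""
    A=np.array([m[0] for m in M],float);B=np.array([m[1] for m in M],float)
    a=A-A.mean(0);b=B-B.mean(0);th=np.arctan2((a[:,0]*b[:,1]-a[:,1]*b[:,0]).sum(),(a*b).sum())
    R=np.array([[np.cos(th),-np.sin(th)],[np.sin(th),np.cos(th)]]);return th,R,B.mean(0)-R@A.mean(0)
E
python3 - <<'E'
from h import *
np.set_printoptions(suppress=True,precision=2)
cal={'vfov': 71.62115706833731, 'cx': 277.62576664440536, 'cy': 202.9600842276594, 'eye': np.array([ 550.21940407, -171.82219467,  305.48632726]), 'rotation': np.array([ 2.88290007e+00, -7.85093966e-04, -1.20818443e+00])}
f=lambda L:(np.array(L,float)+.5)/5-.5+[167,0]
T=cast("wrist",f([(195,100),(282,130),(262,220),(175,195)]),100,cal)
print(T,T.mean(0),np.linalg.norm(T-np.roll(T,1,0),axis=1))
e=np.roll(T,-1,0)-T;print("ang mod 90",np.degrees(np.arctan2(e[:,1],e[:,0]))%90)
B=cast("wrist",f([(318,310),(160,235),(345,180)]),[80,90,90],cal);print(B)
# collar fit
a=cv2.imread("pics/w5.png");g=cv2.cvtColor(a,cv2.COLOR_BGR2GRAY)
P=cast("wrist",f([(127,210),(190,95),(270,65),(290,388),(370,345),(165,320),(140,265)]),70,cal)[:,:2]
c=np.linalg.lstsq(np.c_[2*P,np.ones(len(P))],(P**2).sum(1),rcond=None)[0];print("collar",c[:2],np.sqrt(c[2]+c[0]**2+c[1]**2))
rk=cast("wrist",[(192.5,182.2)],77,cal)[0];print(rk)
th,R,t=fit_scale([((25,-100),T.mean(0)[:2]),((-80,-92),rk[:2])]);print(th,t)
for th in (th,):
  for n,p in dict(sq=(-80,-42),rd=(-80,-92),bar=(-80,-148),bowl=(0,115)).items():print(n,R@p+t)
E
```

```text
[[ 594.44 -107.01  100.  ]
 [ 595.12 -118.22  100.  ]
 [ 584.48 -119.01  100.  ]
 [ 583.29 -107.79  100.  ]] [ 589.33 -113.01  100.  ] [11.18 11.24 10.67 11.27]
ang mod 90 [3.47 4.21 6.04 4.04]
[[ 579.63 -124.84   80.  ]
 [ 579.56 -104.21   90.  ]
 [ 594.64 -125.28   90.  ]]
collar [ 588.93 -113.37] 21.012048199341724
[ 485.7  -123.94   77.  ]
0.18119556414234825 [547.27 -19.09]
sq [476.15 -74.82]
rd [ 485.16 -124.  ]
bar [ 495.25 -179.08]
bowl [526.55  94.03]
```

{"method": "jog_arm", "body": {"targets": [{"xyz": [0, 0, 0], "spin": 0.95}, {"xyz": [0, 0, 0], "spin": 0.95}, {"xyz": [0, 0, 0], "spin": 0.96}, {"xyz": [0.27, -0.187, 0], "spin": 0}, {"xyz": [0.3, -0.2, 0], "spin": 0}, {"xyz": [0.3, -0.2, 0], "spin": 0}, {"xyz": [0.3, -0.2, 0], "spin": 0}, {"xyz": [0.199, -0.149, 0], "spin": 0}, {"xyz": [0, 0, 0.12], "spin": 0}, {"xyz": [0, 0, 0], "spin": 0}]}}

```text
time: 18.05
tool_pos: [588.8, -113.1, 98.8]
tcp_rot: [-3.141, 0.003, 0.077]
contact_force: [-0.3, 0.2, -2.6]
grip_width: 39.8
finger_force: 30.0
```

Run:
```python
from h import *
go([590.2,-113.0,45.2],.077);c=bot.get_calibration("wrist")
a=bot.capture("wrist");cv2.imwrite("pics/w6.png",a);s=bot.capture("scene");cv2.imwrite("pics/s6.png",s)
# knob (black disc) centroid in wrist view
g=cv2.cvtColor(a,cv2.COLOR_BGR2GRAY);p=proj("wrist",[[659,-108,190]],c)[0];print(p)
m=(g<45).astype(np.uint8);m[225:]=0
n,l,st,ce=cv2.connectedComponentsWithStats(m)
for i in range(1,n):
    if st[i,4]>400:print(st[i],ce[i],cast("wrist",[ce[i]],187.6-0,c))
```

```text
at [ 588.8 -113.1   98.8] [-3.1408e+00  3.1000e-03  7.6700e-02] w 39.8 F [-0.3  0.2 -2.6] ff 30.0 t 18.05
shift [0.02 0.   0.67] spin -0.0
[277.81601361 119.32952306]
[ 442    0   58   69 3210] [470.78785047  29.23676012] [[ 692.11304981 -168.76743604  187.6       ]]
[ 235   77   87   90 6114] [278.0027805  122.02240759] [[ 658.13732024 -108.133861    187.6       ]]
```

{"method": "jog_arm", "body": {"targets": [{"xyz": [0.018, 0, 0.1], "spin": 0}, {"xyz": [0, 0, 0.1], "spin": 0}, {"xyz": [0, 0, 0.06], "spin": 0}, {"xyz": [0, 0, 0.06], "spin": 0}, {"xyz": [0, 0, 0.06], "spin": 0}, {"xyz": [0, 0, 0.06], "spin": 0}, {"xyz": [0, 0, 0.06], "spin": 0}, {"xyz": [0, 0, 0.06], "spin": 0}, {"xyz": [0, 0, 0], "spin": 0}, {"xyz": [0, 0, 0], "spin": 0}]}}

```text
time: 19.4
tool_pos: [591.8, -113.0, 55.5]
tcp_rot: [3.141, -0.0, 0.077]
contact_force: [-0.4, -0.3, -3.2]
grip_width: 39.4
finger_force: 30.0
```

{"method": "jog_arm", "body": {"targets": [{"xyz": [0, 0, 0.03], "spin": 0}, {"xyz": [0, 0, 0.03], "spin": 0}, {"xyz": [0, 0, 0.03], "spin": 0}, {"xyz": [0, 0, 0.02], "spin": 0}, {"xyz": [0, 0, 0.02], "spin": 0}, {"xyz": [0, 0, 0.01], "spin": 0}, {"xyz": [0, 0, 0], "spin": 0}, {"xyz": [0, 0, 0], "spin": 0}, {"xyz": [0, 0, 0], "spin": 0}, {"xyz": [0, 0, 0], "spin": 0}]}}

```text
time: 20.65
tool_pos: [591.7, -112.9, 45.2]
tcp_rot: [3.141, -0.001, 0.077]
contact_force: [-2.1, 0.3, 4.7]
grip_width: 39.8
finger_force: 30.0
```

{"method": "jog_arm", "body": {"gripper": 100, "targets": [{"xyz": [0, 0, 0], "spin": 0}, {"xyz": [0, 0, 0], "spin": 0}, {"xyz": [0, 0, 0], "spin": 0}, {"xyz": [0, 0, 0], "spin": 0}, {"xyz": [0, 0, 0], "spin": 0}, {"xyz": [0, 0, 0], "spin": 0}, {"xyz": [0, 0, -0.3], "spin": 0}, {"xyz": [0, 0, -0.4], "spin": 0}, {"xyz": [0, 0, -0.4], "spin": 0}, {"xyz": [0, 0, -0.1], "spin": 0}]}}

```text
time: 21.9
tool_pos: [592.8, -113.3, 142.3]
tcp_rot: [3.14, -0.004, 0.077]
contact_force: [0.1, -1.0, -1.1]
grip_width: 92.0
finger_force: 0.0
```

{"method": "jog_arm", "body": {"targets": [{"xyz": [0, 0, -0.05], "spin": 0}, {"xyz": [0, 0, 0], "spin": 0}, {"xyz": [0, 0, 0], "spin": 0}, {"xyz": [0, 0, 0], "spin": 0}, {"xyz": [0, 0, 0], "spin": 0}, {"xyz": [0, 0, 0], "spin": 0}, {"xyz": [0, 0, 0], "spin": 0}, {"xyz": [0, 0, 0], "spin": 0}, {"xyz": [0, 0, 0], "spin": 0}, {"xyz": [0, 0, 0], "spin": 0}]}}

```text
time: 23.15
tool_pos: [591.6, -112.9, 144.2]
tcp_rot: [3.142, -0.0, 0.077]
contact_force: [-0.6, 0.2, -0.2]
grip_width: 91.9
finger_force: 0.0
```

Run:
```python
from h import *
np.set_printoptions(suppress=True,precision=2)
c=bot.get_calibration("wrist");print(c["eye"])
a=bot.capture("wrist");cv2.imwrite("pics/w7.png",a)
g=cv2.cvtColor(a,cv2.COLOR_BGR2GRAY)
m=(g<45).astype(np.uint8);m[225:]=0
n,l,st,ce=cv2.connectedComponentsWithStats(m)
for i in range(1,n):
    if st[i,4]>400:print(st[i],ce[i],cast("wrist",[ce[i]],160,c))
go([659.5,-107.5,79],.077)
```

```text
[ 659.37 -107.72  339.88]
[ 408    7   55   78 3291] [434.59  44.44] [[ 710.05 -191.98  160.  ]]
[ 258  103   41   43 1380] [277.8  124.38] [[ 660.32 -107.9   160.  ]]
at [ 591.6 -112.9  144.2] [ 3.14 -0.    0.08] w 91.6 F [-0.  -0.1  0.4] ff 0.0 t 23.2
shift [ 0.85 -0.    0.81] spin -0.0
```

{"method": "jog_arm", "body": {"targets": [{"xyz": [0.3, 0, 0], "spin": 0}, {"xyz": [0.3, 0, 0], "spin": 0}, {"xyz": [0.26, 0, 0], "spin": 0}, {"xyz": [0, 0, 0.3], "spin": 0}, {"xyz": [0, 0, 0.3], "spin": 0}, {"xyz": [0, 0, 0.1], "spin": 0}, {"xyz": [0, 0, 0.07], "spin": 0}, {"xyz": [0, 0, 0], "spin": 0}, {"xyz": [0, 0, 0], "spin": 0}, {"xyz": [0, 0, 0], "spin": 0}]}}

```text
time: 24.45
tool_pos: [660.6, -107.7, 83.3]
tcp_rot: [3.141, -0.001, 0.077]
contact_force: [0.3, 1.0, -0.4]
grip_width: 91.9
finger_force: 0.0
```

{"method": "jog_arm", "body": {"gripper": 0, "targets": [{"xyz": [0, 0, 0], "spin": 0}, {"xyz": [0, 0, 0], "spin": 0}, {"xyz": [0, 0, 0], "spin": 0}, {"xyz": [0, 0, 0], "spin": 0}, {"xyz": [0, 0, 0], "spin": 0}, {"xyz": [0, 0, 0], "spin": 0}, {"xyz": [0, 0, 0], "spin": 0}, {"xyz": [0, 0, 0], "spin": 0}, {"xyz": [0, 0, 0], "spin": 0}, {"xyz": [0, 0, 0], "spin": 0}]}}

```text
time: 25.7
tool_pos: [660.2, -107.7, 82.6]
tcp_rot: [3.142, -0.0, 0.077]
contact_force: [-0.5, -0.1, 0.1]
grip_width: 26.5
finger_force: 30.0
```

Run:
```python
from h import *
np.set_printoptions(suppress=True,precision=3)
go([660.3,-107.9,84])
# clockwise circle, 30 rows/turn, tool yaw fixed .077, start angle .077 -> relative angle 0 in tool frame; tool y = -left so clockwise = +tool y
k=np.arange(0,31)*2*np.pi/30;P=70/80*np.c_[np.cos(k),np.sin(k)];print(np.diff(P,axis=0).round(3).tolist())
```

```text
at [ 660.2 -107.7   82.6] [ 3.142 -0.     0.077] w 26.5 F [-0.5 -0.1  0.1] ff 30.0 t 25.7
shift [ 0.     0.003 -0.017] spin None
[[-0.019, 0.182], [-0.057, 0.174], [-0.091, 0.158], [-0.122, 0.136], [-0.148, 0.108], [-0.167, 0.074], [-0.179, 0.038], [-0.183, 0.0], [-0.179, -0.038], [-0.167, -0.074], [-0.148, -0.108], [-0.122, -0.136], [-0.091, -0.158], [-0.057, -0.174], [-0.019, -0.182], [0.019, -0.182], [0.057, -0.174], [0.091, -0.158], [0.122, -0.136], [0.148, -0.108], [0.167, -0.074], [0.179, -0.038], [0.183, -0.0], [0.179, 0.038], [0.167, 0.074], [0.148, 0.108], [0.122, 0.136], [0.091, 0.158], [0.057, 0.174], [0.019, 0.182]]
```

{"method": "jog_arm", "body": {"targets": [{"xyz": [-0.019, 0.182, 0], "spin": 0}, {"xyz": [-0.057, 0.174, 0], "spin": 0}, {"xyz": [-0.091, 0.158, 0], "spin": 0}, {"xyz": [-0.122, 0.136, 0], "spin": 0}, {"xyz": [-0.148, 0.108, 0], "spin": 0}, {"xyz": [-0.167, 0.074, 0], "spin": 0}, {"xyz": [-0.179, 0.038, 0], "spin": 0}, {"xyz": [-0.183, 0, 0], "spin": 0}, {"xyz": [-0.179, -0.038, 0], "spin": 0}, {"xyz": [-0.167, -0.074, 0], "spin": 0}]}}

```text
time: 26.95
tool_pos: [560.5, -176.7, 82.7]
tcp_rot: [3.141, -0.003, 0.076]
contact_force: [3.8, 3.4, -4.2]
grip_width: 26.7
finger_force: 30.0
```

Run:
```python
from h import *
k=20*np.pi/30+0*1;go([590.2+70*np.cos(.077-k),-113.2+70*np.sin(.077-k),82.6],.077)
```

```text
at [ 560.5 -176.7   82.7] [ 3.1408e+00 -2.9000e-03  7.6100e-02] w 26.7 F [ 3.8  3.4 -4.2] ff 30.0 t 26.95
shift [-0.007 -0.005  0.002] spin -0.01
```

{"method": "jog_arm", "body": {"targets": [{"xyz": [-0.148, -0.108, 0], "spin": 0}, {"xyz": [-0.122, -0.136, 0], "spin": 0}, {"xyz": [-0.091, -0.158, 0], "spin": 0}, {"xyz": [-0.057, -0.174, 0], "spin": 0}, {"xyz": [-0.019, -0.182, 0], "spin": 0}, {"xyz": [0.019, -0.182, 0], "spin": 0}, {"xyz": [0.057, -0.174, 0], "spin": 0}, {"xyz": [0.091, -0.158, 0], "spin": 0}, {"xyz": [0.122, -0.136, 0], "spin": 0}, {"xyz": [0.148, -0.108, 0], "spin": 0}]}}

```text
time: 28.2
tool_pos: [551.6, -53.8, 82.7]
tcp_rot: [-3.141, -0.0, 0.077]
contact_force: [-1.1, 0.1, 1.5]
grip_width: 26.3
finger_force: 30.0
```

{"method": "jog_arm", "body": {"targets": [{"xyz": [0.167, -0.074, 0], "spin": 0}, {"xyz": [0.179, -0.038, 0], "spin": 0}, {"xyz": [0.183, 0, 0], "spin": 0}, {"xyz": [0.179, 0.038, 0], "spin": 0}, {"xyz": [0.167, 0.074, 0], "spin": 0}, {"xyz": [0.148, 0.108, 0], "spin": 0}, {"xyz": [0.122, 0.136, 0], "spin": 0}, {"xyz": [0.091, 0.158, 0], "spin": 0}, {"xyz": [0.057, 0.174, 0], "spin": 0}, {"xyz": [0.019, 0.182, 0], "spin": 0}]}}

```text
time: 29.45
tool_pos: [659.9, -108.2, 82.0]
tcp_rot: [-3.141, 0.002, 0.077]
contact_force: [-7.3, 1.2, 0.3]
grip_width: 26.1
finger_force: 30.0
```

Run:
```python
from h import *
go([660.0,-107.8,82.6],.077)
```

```text
at [ 659.9 -108.2   82. ] [-3.1409e+00  1.9000e-03  7.6700e-02] w 26.1 F [-7.3  1.2  0.3] ff 30.0 t 29.45
shift [ 0.002 -0.005 -0.007] spin -0.0
```

One turn is done, so on to the second.

{"method": "jog_arm", "body": {"targets": [{"xyz": [-0.019, 0.182, 0], "spin": 0}, {"xyz": [-0.057, 0.174, 0], "spin": 0}, {"xyz": [-0.091, 0.158, 0], "spin": 0}, {"xyz": [-0.122, 0.136, 0], "spin": 0}, {"xyz": [-0.148, 0.108, 0], "spin": 0}, {"xyz": [-0.167, 0.074, 0], "spin": 0}, {"xyz": [-0.179, 0.038, 0], "spin": 0}, {"xyz": [-0.183, 0, 0], "spin": 0}, {"xyz": [-0.179, -0.038, 0], "spin": 0}, {"xyz": [-0.167, -0.074, 0], "spin": 0}]}}

```text
time: 30.7
tool_pos: [561.2, -176.8, 82.8]
tcp_rot: [3.14, -0.003, 0.076]
contact_force: [1.2, 3.2, -3.4]
grip_width: 26.7
finger_force: 30.0
```

{"method": "jog_arm", "body": {"targets": [{"xyz": [-0.148, -0.108, 0], "spin": 0}, {"xyz": [-0.122, -0.136, 0], "spin": 0}, {"xyz": [-0.091, -0.158, 0], "spin": 0}, {"xyz": [-0.057, -0.174, 0], "spin": 0}, {"xyz": [-0.019, -0.182, 0], "spin": 0}, {"xyz": [0.019, -0.182, 0], "spin": 0}, {"xyz": [0.057, -0.174, 0], "spin": 0}, {"xyz": [0.091, -0.158, 0], "spin": 0}, {"xyz": [0.122, -0.136, 0], "spin": 0}, {"xyz": [0.148, -0.108, 0], "spin": 0}]}}

```text
time: 31.95
tool_pos: [551.5, -53.9, 82.7]
tcp_rot: [-3.141, -0.0, 0.077]
contact_force: [-1.7, 0.7, 0.9]
grip_width: 26.4
finger_force: 30.0
```

{"method": "jog_arm", "body": {"targets": [{"xyz": [0.167, -0.074, 0], "spin": 0}, {"xyz": [0.179, -0.038, 0], "spin": 0}, {"xyz": [0.183, 0, 0], "spin": 0}, {"xyz": [0.179, 0.038, 0], "spin": 0}, {"xyz": [0.167, 0.074, 0], "spin": 0}, {"xyz": [0.148, 0.108, 0], "spin": 0}, {"xyz": [0.122, 0.136, 0], "spin": 0}, {"xyz": [0.091, 0.158, 0], "spin": 0}, {"xyz": [0.057, 0.174, 0], "spin": 0}, {"xyz": [0.019, 0.182, 0], "spin": 0}]}}

```text
time: 33.2
tool_pos: [659.9, -108.2, 82.0]
tcp_rot: [-3.141, 0.002, 0.077]
contact_force: [-7.4, 0.6, 0.0]
grip_width: 26.6
finger_force: 30.0
```

{"method": "jog_arm", "body": {"gripper": 100, "targets": [{"xyz": [0, 0, 0], "spin": 0}, {"xyz": [0, 0, 0], "spin": 0}, {"xyz": [0, 0, 0], "spin": 0}, {"xyz": [0, 0, 0], "spin": 0}, {"xyz": [0, 0, 0], "spin": 0}, {"xyz": [0, 0, 0], "spin": 0}, {"xyz": [0, 0, -0.3], "spin": 0}, {"xyz": [0, 0, -0.4], "spin": 0}, {"xyz": [0, 0, -0.06], "spin": 0}, {"xyz": [0, 0, 0], "spin": 0}]}}

```text
time: 34.45
tool_pos: [660.0, -107.6, 143.0]
tcp_rot: [3.142, 0.0, 0.077]
contact_force: [0.1, -0.2, -1.0]
grip_width: 91.7
finger_force: 0.0
```

{"method": "jog_arm", "body": {"targets": [{"xyz": [-0.3, 0, 0], "spin": 0}, {"xyz": [-0.3, 0, 0], "spin": 0}, {"xyz": [-0.265, 0, 0], "spin": 0}, {"xyz": [0, 0, 0], "spin": 0}, {"xyz": [0, 0, 0], "spin": 0}, {"xyz": [0, 0, 0], "spin": 0}, {"xyz": [0, 0, 0], "spin": 0}, {"xyz": [0, 0, 0], "spin": 0}, {"xyz": [0, 0, 0], "spin": 0}, {"xyz": [0, 0, 0], "spin": 0}]}}

```text
time: 35.7
tool_pos: [591.3, -112.9, 143.4]
tcp_rot: [3.141, -0.0, 0.077]
contact_force: [-0.6, -0.6, 0.4]
grip_width: 91.8
finger_force: 0.0
```

Run:
```python
from h import *
np.set_printoptions(suppress=True,precision=2)
c=bot.get_calibration("wrist")
a=bot.capture("wrist");cv2.imwrite("pics/w8.png",a)
g=cv2.cvtColor(a,cv2.COLOR_BGR2GRAY)
m=(g<45).astype(np.uint8);m[225:]=0
n,l,st,ce=cv2.connectedComponentsWithStats(m)
for i in range(1,n):
    if st[i,4]>400:print(st[i],ce[i],cast("wrist",[ce[i]],160,c))
go([590.8,-113.2,45.2],.077)
```

```text
[ 409    6   55   78 3296] [435.16  43.72] [[ 709.84 -191.87  160.  ]]
[ 261  104   41   43 1386] [280.76 125.25] [[ 659.58 -109.71  160.  ]]
at [ 591.3 -113.   143.4] [ 3.14 -0.    0.08] w 91.6 F [0.  0.5 0. ] ff 0.0 t 35.75
shift [-0.01  0.    1.23] spin -0.0
```

{"method": "jog_arm", "body": {"targets": [{"xyz": [0, 0, 0.3], "spin": 0.2}, {"xyz": [0, 0, 0.4], "spin": 0}, {"xyz": [0, 0, 0.3], "spin": 0}, {"xyz": [0, 0, 0.12], "spin": 0}, {"xyz": [0, 0, 0.08], "spin": 0}, {"xyz": [0, 0, 0.02], "spin": 0}, {"xyz": [0, 0, 0], "spin": 0}, {"xyz": [0, 0, 0], "spin": 0}, {"xyz": [0, 0, 0], "spin": 0}, {"xyz": [0, 0, 0], "spin": 0}]}}

```text
time: 37.0
tool_pos: [591.3, -113.0, 46.0]
tcp_rot: [3.141, -0.0, 0.057]
contact_force: [1.2, 0.0, 0.4]
grip_width: 92.2
finger_force: 0.0
```

{"method": "jog_arm", "body": {"gripper": 0, "targets": [{"xyz": [0, 0, 0], "spin": 0}, {"xyz": [0, 0, 0], "spin": 0}, {"xyz": [0, 0, 0], "spin": 0}, {"xyz": [0, 0, 0], "spin": 0}, {"xyz": [0, 0, 0], "spin": 0}, {"xyz": [0, 0, 0], "spin": 0}, {"xyz": [0, 0, 0], "spin": 0}, {"xyz": [0, 0, 0], "spin": 0}, {"xyz": [0, 0, -0.1], "spin": 0}, {"xyz": [0, 0, -0.2], "spin": 0}]}}

```text
time: 38.25
tool_pos: [590.9, -112.9, 69.8]
tcp_rot: [-3.141, 0.001, 0.057]
contact_force: [-0.2, 0.3, -3.5]
grip_width: 39.8
finger_force: 29.9
```

{"method": "jog_arm", "body": {"targets": [{"xyz": [0, 0, -0.3], "spin": 0}, {"xyz": [0, 0, -0.2], "spin": 0}, {"xyz": [-0.2, 0.3, 0], "spin": 0}, {"xyz": [-0.31, 0.47, 0], "spin": 0}, {"xyz": [-0.31, 0.47, 0], "spin": 0}, {"xyz": [-0.31, 0.47, 0], "spin": 0}, {"xyz": [-0.31, 0.46, 0], "spin": 0}, {"xyz": [-0.2, 0.3, 0], "spin": 0}, {"xyz": [0, 0, 0], "spin": 0}, {"xyz": [0, 0, 0], "spin": 0}]}}

```text
time: 39.5
tool_pos: [471.5, -317.3, 110.2]
tcp_rot: [-3.141, -0.0, 0.057]
contact_force: [-0.2, -0.5, -2.4]
grip_width: 39.7
finger_force: 29.9
```

{"method": "jog_arm", "body": {"targets": [{"xyz": [0, 0, 0.3], "spin": 0}, {"xyz": [0, 0, 0.4], "spin": 0}, {"xyz": [0, 0, 0.4], "spin": 0}, {"xyz": [0, 0, 0.3], "spin": 0}, {"xyz": [0, 0, 0.1], "spin": 0}, {"xyz": [0, 0, 0], "spin": 0}, {"xyz": [0, 0, 0], "spin": 0}, {"xyz": [0, 0, 0], "spin": 0}, {"xyz": [0, 0, 0], "spin": 0}, {"xyz": [0, 0, 0], "spin": 0}]}}

```text
time: 40.75
tool_pos: [471.5, -317.8, -9.9]
tcp_rot: [3.141, -0.0, 0.057]
contact_force: [0.2, 0.5, -2.1]
grip_width: 39.9
finger_force: 29.9
```

{"method": "jog_arm", "body": {"targets": [{"xyz": [0, 0, 0.04], "spin": 0}, {"xyz": [0, 0, 0.03], "spin": 0}, {"xyz": [0, 0, 0.02], "spin": 0}, {"xyz": [0, 0, 0.015], "spin": 0}, {"xyz": [0, 0, 0.01], "spin": 0}, {"xyz": [0, 0, 0.01], "spin": 0}, {"xyz": [0, 0, 0], "spin": 0}, {"xyz": [0, 0, 0], "spin": 0}, {"xyz": [0, 0, 0], "spin": 0}, {"xyz": [0, 0, 0], "spin": 0}]}}

```text
time: 42.0
tool_pos: [471.4, -317.6, -19.2]
tcp_rot: [3.141, -0.0, 0.057]
contact_force: [-3.0, 1.8, 6.4]
grip_width: 40.2
finger_force: 29.9
```

{"method": "jog_arm", "body": {"gripper": 100, "targets": [{"xyz": [0, 0, 0], "spin": 0}, {"xyz": [0, 0, 0], "spin": 0}, {"xyz": [0, 0, 0], "spin": 0}, {"xyz": [0, 0, 0], "spin": 0}, {"xyz": [0, 0, 0], "spin": 0}, {"xyz": [0, 0, 0], "spin": 0}, {"xyz": [0, 0, -0.2], "spin": 0}, {"xyz": [0, 0, -0.5], "spin": 0}, {"xyz": [0, 0, -0.5], "spin": 0}, {"xyz": [0, 0, -0.5], "spin": 0}]}}

```text
time: 43.25
tool_pos: [471.5, -317.7, 118.4]
tcp_rot: [3.141, -0.001, 0.057]
contact_force: [1.6, -0.6, 0.6]
grip_width: 91.7
finger_force: 0.0
```

{"method": "jog_arm", "body": {"gripper": 0, "targets": [{"xyz": [-0.2, 0, -0.1], "spin": 0}, {"xyz": [-0.3, 0, 0], "spin": 0}, {"xyz": [0, 0, 0], "spin": 0}, {"xyz": [0, 0, 0], "spin": 0}, {"xyz": [0, 0, 0], "spin": 0}, {"xyz": [0, 0, 0], "spin": 0}, {"xyz": [0, 0, 0], "spin": 0}, {"xyz": [0, 0, 0], "spin": 0}, {"xyz": [0, 0, 0], "spin": 0}, {"xyz": [0, 0, 0], "spin": 0}]}}

```text
time: 44.5
tool_pos: [431.5, -319.9, 123.8]
tcp_rot: [3.142, 0.0, 0.057]
contact_force: [-0.5, -0.2, -0.6]
grip_width: 0.9
finger_force: 0.0
```

Run:
```python
from h import *
a=bot.capture("wrist");cv2.imwrite("pics/w9.png",a)
go([476,-75,60],.18)
```

```text
at [ 431.5 -320.   123.9] [ 3.1414e+00 -1.0000e-04  5.6800e-02] w 0.4 F [-0.8  0.1  0.4] ff 0.0 t 44.55
shift [ 0.729 -3.026  0.798] spin -1.23
```

View pics/w9.png

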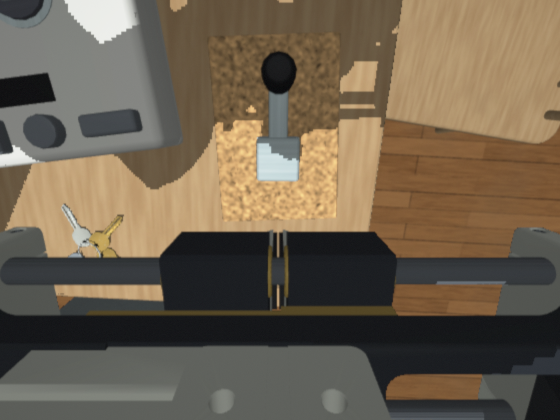

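The crank stands upright mid-mat, with hub at (278,160) and knob at (278,73). Next is the square key.

{"method": "jog_arm", "body": {"targets": [{"xyz": [0.104, -0.433, 0], "spin": 0}, {"xyz": [0.104, -0.433, 0], "spin": 0}, {"xyz": [0.104, -0.432, 0], "spin": 0}, {"xyz": [0.104, -0.432, 0], "spin": 0}, {"xyz": [0.104, -0.432, 0], "spin": 0}, {"xyz": [0.104, -0.432, 0], "spin": 0}, {"xyz": [0.105, -0.432, 0], "spin": 0}, {"xyz": [0, 0, 0.4], "spin": -0.6}, {"xyz": [0, 0, 0.4], "spin": -0.63}, {"xyz": [0, 0, 0], "spin": 0}]}}

```text
time: 45.8
tool_pos: [474.4, -74.3, 58.2]
tcp_rot: [-3.139, 0.004, 0.179]
contact_force: [0.2, 0.1, 0.7]
grip_width: 0.6
finger_force: 0.0
```

{"method": "jog_arm", "body": {"targets": [{"xyz": [0, 0, 0.15], "spin": 0}, {"xyz": [0, 0, 0.06], "spin": 0}, {"xyz": [0, 0, 0.04], "spin": 0}, {"xyz": [0, 0, 0.03], "spin": 0}, {"xyz": [0, 0, 0.03], "spin": 0}, {"xyz": [0, 0, 0.03], "spin": 0}, {"xyz": [0, 0, 0.02], "spin": 0}, {"xyz": [0, 0, 0], "spin": 0}, {"xyz": [0, 0, 0], "spin": 0}, {"xyz": [0, 0, 0], "spin": 0}]}}

```text
time: 47.05
tool_pos: [476.5, -75.2, 33.2]
tcp_rot: [3.14, -0.002, 0.18]
contact_force: [-6.9, 0.4, 24.0]
grip_width: 0.4
finger_force: 12.0
```

{"method": "jog_arm", "body": {"targets": [{"xyz": [0, 0, -0.14], "spin": 0}, {"xyz": [0, 0, -0.2], "spin": 0}, {"xyz": [0, 0, 0], "spin": 0}, {"xyz": [0, 0.313, 0], "spin": 0}, {"xyz": [0, 0.312, 0], "spin": 0}, {"xyz": [0, 0, 0.13], "spin": 0}, {"xyz": [0, 0, 0], "spin": 0}, {"xyz": [0, 0, 0], "spin": 0}, {"xyz": [0, 0, 0], "spin": 0}, {"xyz": [0, 0, 0], "spin": 0}]}}

```text
time: 48.3
tool_pos: [485.1, -123.8, 48.0]
tcp_rot: [3.141, -0.0, 0.18]
contact_force: [1.7, -0.0, 0.5]
grip_width: 0.6
finger_force: 0.0
```

{"method": "jog_arm", "body": {"targets": [{"xyz": [0, 0, 0.06], "spin": 0}, {"xyz": [0, 0, 0.04], "spin": 0}, {"xyz": [0, 0, 0.03], "spin": 0}, {"xyz": [0, 0, 0.03], "spin": 0}, {"xyz": [0, 0, 0.03], "spin": 0}, {"xyz": [0, 0, 0.02], "spin": 0}, {"xyz": [0, 0, 0], "spin": 0}, {"xyz": [0, 0, 0], "spin": 0}, {"xyz": [0, 0, 0], "spin": 0}, {"xyz": [0, 0, 0], "spin": 0}]}}

```text
time: 49.55
tool_pos: [485.0, -124.1, 33.1]
tcp_rot: [3.141, -0.001, 0.18]
contact_force: [-7.1, 3.5, 24.3]
grip_width: 0.3
finger_force: 12.1
```

{"method": "jog_arm", "body": {"targets": [{"xyz": [0, 0, -0.2], "spin": 0}, {"xyz": [0, 0, -0.5], "spin": 0}, {"xyz": [0, 0, -0.5], "spin": 0}, {"xyz": [0.05, -0.72, 0], "spin": 0}, {"xyz": [0.05, -0.72, 0], "spin": 0}, {"xyz": [0.05, -0.72, 0], "spin": 0}, {"xyz": [0.05, -0.72, 0], "spin": 0}, {"xyz": [0.05, -0.72, 0], "spin": 0}, {"xyz": [0.05, -0.72, 0], "spin": 0}, {"xyz": [0.05, -0.72, 0], "spin": 0}]}}

```text
time: 50.8
tool_pos: [440.1, 279.4, 126.8]
tcp_rot: [3.141, -0.0, 0.18]
contact_force: [1.1, -0.2, -0.4]
grip_width: 0.2
finger_force: 0.0
```

{"method": "jog_arm", "body": {"gripper": 100, "targets": [{"xyz": [0, 0, 0], "spin": 0}, {"xyz": [0, 0, 0], "spin": 0}, {"xyz": [0, 0, 0], "spin": 0}, {"xyz": [0, 0, 0], "spin": 0}, {"xyz": [0, 0, 0], "spin": 0}, {"xyz": [0, 0, 0], "spin": 0}, {"xyz": [0, 0, 0], "spin": 0}, {"xyz": [0, 0, 0], "spin": 0}, {"xyz": [0, 0, 0], "spin": 0}, {"xyz": [0, 0, 0], "spin": 0}]}}

```text
time: 52.05
tool_pos: [440.4, 277.6, 127.0]
tcp_rot: [3.141, 0.0, 0.18]
contact_force: [-0.0, 1.0, -0.1]
grip_width: 90.7
finger_force: 0.0
```

```bash
cat > lem.py <<'E'
from h import *
np.set_printoptions(suppress=True,precision=2)
def lemons(name):
    c=bot.get_calibration(name);a=bot.capture(name)
    hsv=cv2.cvtColor(a,cv2.COLOR_BGR2HSV)
    m=cv2.inRange(hsv,(22,110,60),(36,255,255));
    if name!="wrist":m[:,:100]=0
    for k in cv2.findContours(m,cv2.RETR_EXTERNAL,cv2.CHAIN_APPROX_NONE)[0]:
        if cv2.contourArea(k)<(60 if name!="wrist" else 300):continue
        h=cv2.convexHull(k)
        P=cast(name,h.reshape(-1,2),36,c)[:,:2].astype(np.float32)
        r=cv2.minAreaRect(P);mm=cv2.moments(P.reshape(-1,1,2));cen=np.array([mm['m10'],mm['m01']])/mm['m00']
        d=P-cen;e=np.array([mm['mu20'],mm['mu11'],mm['mu02']]);th=.5*np.arctan2(2*e[1],e[0]-e[2])
        print(name,"px",h.reshape(-1,2).mean(0),"cen",cen,"rect",r,"long axis ang",th)
    return a
E
python3 - <<'E'
from lem import *
go([0,0,0])
a=lemons("wrist");cv2.imwrite("pics/w10.png",a);lemons("top")
E
```

```text
at [440.4 277.6 127. ] [3.14 0.   0.18] w 90.7 F [-0.   1.  -0.1] ff 0.0 t 52.05
shift [-6.04  2.43  1.59] spin None
wrist px [441.04 271.29] cen [388.09  88.47] rect ((388.5338439941406, 87.93582153320312), (64.8770751953125, 27.952880859375), 22.67580795288086) long axis ang 0.47717582774849754
wrist px [113.45 269.45] cen [325.23 435.72] rect ((325.20111083984375, 436.2777099609375), (27.819751739501953, 65.15654754638672), 86.54440307617188) long axis ang -0.12614687969464286
wrist px [194.28 204.04] cen [413.41 358.89] rect ((414.25830078125, 358.65460205078125), (56.2515869140625, 62.11880874633789), 69.89814758300781) long axis ang 0.12005076759666666
wrist px [208.42  64.7 ] cen [547.53 360.52] rect ((548.0062255859375, 360.0173034667969), (60.71819305419922, 55.820167541503906), 54.97589111328125) long axis ang 0.3596994240480034
top px [169.67 207.67] cen [551.85 363.49] rect ((553.8291015625, 363.69659423828125), (55.48015594482422, 52.86085510253906), 1.317257285118103) long axis ang 0.5349384467415137
top px [469.83  62.89] cen [1029.29 -560.99] rect ((1029.3408203125, -561.333251953125), (89.88236236572266, 94.01288604736328), 1.0658698081970215) long axis ang -0.9300173906155023
top px [353.9  57.7] cen [1032.51 -198.7 ] rect ((1033.6441650390625, -197.99420166015625), (98.89263916015625, 103.72352600097656), 39.55227279663086) long axis ang -0.4076606506371308
top px [230.92  43.85] cen [1083.14  189.12] rect ((1079.29736328125, 191.12826538085938), (104.82758331298828, 49.57818603515625), 77.56536102294922) long axis ang 1.3248121042648526
top px [282.73  22.92] cen [1149.29   28.88] rect ((1149.873779296875, 29.179157257080078), (147.16966247558594, 139.2153778076172), 1.0597238540649414) long axis ang 0.036097714580387255
```

View pics/w10.png

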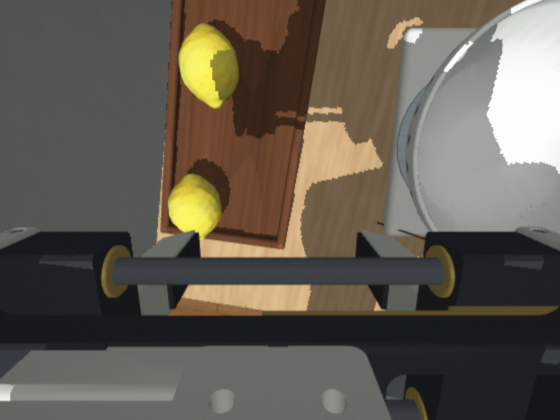

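The upper lemon spans (200,25) to (217,108) and the lower one is near (195,207), partly behind a finger. There is no garlic in the tray, so I'll take the upper lemon first.

{"method": "jog_arm", "body": {"targets": [{"xyz": [0, 0, 0], "spin": -1}, {"xyz": [0, 0, 0], "spin": -1}, {"xyz": [0.41, -0.118, 0], "spin": 0}, {"xyz": [0.41, -0.118, 0], "spin": 0}, {"xyz": [0.41, -0.117, 0], "spin": 0}, {"xyz": [0.406, -0.117, 0], "spin": 0}, {"xyz": [0, 0, 0.4], "spin": 0}, {"xyz": [0, 0, 0.4], "spin": 0}, {"xyz": [0, 0, 0], "spin": 0}, {"xyz": [0, 0, 0], "spin": 0}]}}

```text
time: 53.4
tool_pos: [548.7, 361.4, 64.3]
tcp_rot: [-3.142, -0.002, 0.38]
contact_force: [-0.6, -0.6, 0.4]
grip_width: 91.7
finger_force: 0.0
```

{"method": "jog_arm", "body": {"targets": [{"xyz": [0, 0, 0.3], "spin": 0}, {"xyz": [0, 0, 0.3], "spin": 0}, {"xyz": [0, 0, 0.2], "spin": 0}, {"xyz": [0, 0, 0.08], "spin": 0}, {"xyz": [0, 0, 0.06], "spin": 0}, {"xyz": [0, 0, 0], "spin": 0}, {"xyz": [0, 0, 0], "spin": 0}, {"xyz": [0, 0, 0], "spin": 0}, {"xyz": [0, 0, 0], "spin": 0}, {"xyz": [0, 0, 0], "spin": 0}]}}

```text
time: 54.65
tool_pos: [548.0, 361.0, -12.2]
tcp_rot: [3.142, -0.0, 0.38]
contact_force: [-0.2, 0.6, 0.3]
grip_width: 92.1
finger_force: 0.0
```

{"method": "jog_arm", "body": {"gripper": 0, "targets": [{"xyz": [0, 0, 0], "spin": 0}, {"xyz": [0, 0, 0], "spin": 0}, {"xyz": [0, 0, 0], "spin": 0}, {"xyz": [0, 0, 0], "spin": 0}, {"xyz": [0, 0, 0], "spin": 0}, {"xyz": [0, 0, 0], "spin": 0}, {"xyz": [0, 0, 0], "spin": 0}, {"xyz": [0, 0, 0], "spin": 0}, {"xyz": [0, 0, -0.1], "spin": 0}, {"xyz": [0, 0, -0.2], "spin": 0}]}}

```text
time: 55.9
tool_pos: [547.6, 360.7, 12.0]
tcp_rot: [3.141, 0.001, 0.38]
contact_force: [-0.0, 0.1, -0.8]
grip_width: 49.8
finger_force: 30.0
```

{"method": "jog_arm", "body": {"targets": [{"xyz": [0, 0, -0.4], "spin": 0}, {"xyz": [0, 0, -0.5], "spin": 0}, {"xyz": [0, 0, -0.5], "spin": 0}, {"xyz": [-0.2, 0.4, 0], "spin": 0}, {"xyz": [-0.26, 0.52, 0], "spin": 0}, {"xyz": [-0.26, 0.52, 0], "spin": 0}, {"xyz": [-0.26, 0.52, 0], "spin": 0}, {"xyz": [-0.25, 0.49, 0], "spin": 0}, {"xyz": [-0.187, 0.387, 0], "spin": 0}, {"xyz": [0, 0, 0], "spin": 0}]}}

```text
time: 57.15
tool_pos: [527.2, 106.1, 125.2]
tcp_rot: [3.141, -0.001, 0.376]
contact_force: [0.8, -0.5, -1.7]
grip_width: 49.4
finger_force: 30.0
```

{"method": "jog_arm", "body": {"targets": [{"xyz": [0, 0, 0.3], "spin": 0}, {"xyz": [0, 0, 0.3], "spin": 0}, {"xyz": [0, 0, 0.2], "spin": 0}, {"xyz": [0, 0, 0.1], "spin": 0}, {"xyz": [0, 0, 0.08], "spin": 0}, {"xyz": [0, 0, 0.06], "spin": 0}, {"xyz": [0, 0, 0.03], "spin": 0}, {"xyz": [0, 0, 0], "spin": 0}, {"xyz": [0, 0, 0], "spin": 0}, {"xyz": [0, 0, 0], "spin": 0}]}}

```text
time: 58.4
tool_pos: [527.0, 108.2, 38.4]
tcp_rot: [3.141, -0.0, 0.38]
contact_force: [0.6, -0.6, -0.9]
grip_width: 49.2
finger_force: 30.0
```

{"method": "jog_arm", "body": {"gripper": 75, "targets": [{"xyz": [0, 0, 0], "spin": 0}, {"xyz": [0, 0, 0], "spin": 0}, {"xyz": [0, 0, 0], "spin": 0}, {"xyz": [0, 0, 0], "spin": 0}, {"xyz": [0, 0, -0.3], "spin": 0}, {"xyz": [0, 0, -0.4], "spin": 0}, {"xyz": [0, 0, -0.4], "spin": 0}, {"xyz": [0, 0, 0], "spin": 0}, {"xyz": [0, 0, 0], "spin": 0}, {"xyz": [0, 0, 0], "spin": 0}]}}

```text
time: 59.65
tool_pos: [526.1, 108.1, 125.0]
tcp_rot: [-3.141, 0.002, 0.38]
contact_force: [0.4, -0.7, -0.4]
grip_width: 68.9
finger_force: 0.0
```

{"method": "jog_arm", "body": {"gripper": 100, "targets": [{"xyz": [-0.128, -0.583, 0], "spin": 0}, {"xyz": [-0.128, -0.583, 0], "spin": 0}, {"xyz": [-0.128, -0.583, 0], "spin": 0}, {"xyz": [-0.128, -0.583, 0], "spin": 0}, {"xyz": [-0.128, -0.583, 0], "spin": 0}, {"xyz": [-0.128, -0.583, 0], "spin": 0}, {"xyz": [0, 0, 0], "spin": 0}, {"xyz": [0, 0, 0], "spin": 0}, {"xyz": [0, 0, 0], "spin": 0}, {"xyz": [0, 0, 0], "spin": 0}]}}

```text
time: 60.9
tool_pos: [366.7, 344.5, 126.0]
tcp_rot: [3.141, 0.0, 0.378]
contact_force: [0.3, -0.8, -0.7]
grip_width: 91.9
finger_force: 0.0
```

Run:
```python
from lem import *
cv2.imwrite("pics/w11.png",lemons("wrist"));cv2.imwrite("pics/t11.png",lemons("top"))
go([413,359,-12],.15)
```

```text
wrist px [442.7 271. ] cen [353.15 148.01] rect ((353.78997802734375, 147.40953063964844), (65.45855712890625, 28.847063064575195), 34.24848556518555) long axis ang 0.6881626370710284
wrist px [112.85 270.9 ] cen [222.56 477.96] rect ((222.6184844970703, 478.7192077636719), (64.86345672607422, 28.109493255615234), 9.212937355041504) long axis ang 0.07534322481863025
wrist px [283.4 147.6] cen [413.62 358.34] rect ((413.74005126953125, 358.08685302734375), (57.211055755615234, 57.801292419433594), 56.451416015625) long axis ang 0.22442353825349506
top px [165.71 248.29] cen [428.58 367.27] rect ((428.9090270996094, 369.6651916503906), (31.393226623535156, 50.91783905029297), 38.42203903198242) long axis ang -0.8499568672657626
top px [251.21 219.29] cen [528.36 110.84] rect ((527.35400390625, 110.73806762695312), (58.325645446777344, 39.86733627319336), 1.6021637916564941) long axis ang 0.22518201326821327
top px [469.5  62.1] cen [1029.61 -561.49] rect ((1029.342041015625, -561.4072265625), (89.88238525390625, 93.8648910522461), 1.0656791925430298) long axis ang -0.8650831828538988
top px [354.6   58.35] cen [1032.37 -198.93] rect ((1033.708740234375, -198.50804138183594), (99.44725036621094, 102.84861755371094), 39.55146026611328) long axis ang -0.38473595316994624
top px [284.52  22.96] cen [1149.5    28.85] rect ((1149.0723876953125, 29.10364532470703), (145.89463806152344, 144.03814697265625), 34.09770584106445) long axis ang -0.049418650699930566
at [366.6 344.7 126.2] [3.14 0.   0.38] w 91.7 F [0.4 0.8 1. ] ff 0.0 t 61.0
shift [0.6  0.05 1.73] spin 2.29
```

{"method": "jog_arm", "body": {"targets": [{"xyz": [0, 0, 0], "spin": 0.8}, {"xyz": [0.3, 0.01, 0], "spin": 0}, {"xyz": [0.31, 0, 0], "spin": 0}, {"xyz": [0, 0, 0.4], "spin": 0}, {"xyz": [0, 0, 0.4], "spin": 0}, {"xyz": [0, 0, 0.4], "spin": 0}, {"xyz": [0, 0, 0.3], "spin": 0}, {"xyz": [0, 0, 0.13], "spin": 0}, {"xyz": [0, 0, 0.1], "spin": 0}, {"xyz": [0, 0, 0], "spin": 0}]}}

```text
time: 62.25
tool_pos: [413.1, 359.0, -12.1]
tcp_rot: [3.142, -0.0, 0.3]
contact_force: [-0.5, 0.2, -0.0]
grip_width: 91.7
finger_force: 0.0
```

{"method": "jog_arm", "body": {"gripper": 0, "targets": [{"xyz": [0, 0, 0], "spin": 0}, {"xyz": [0, 0, 0], "spin": 0}, {"xyz": [0, 0, 0], "spin": 0}, {"xyz": [0, 0, 0], "spin": 0}, {"xyz": [0, 0, 0], "spin": 0}, {"xyz": [0, 0, 0], "spin": 0}, {"xyz": [0, 0, 0], "spin": 0}, {"xyz": [0, 0, 0], "spin": 0}, {"xyz": [0, 0, -0.1], "spin": 0}, {"xyz": [0, 0, -0.2], "spin": 0}]}}

```text
time: 63.5
tool_pos: [412.5, 358.6, 12.0]
tcp_rot: [3.141, 0.002, 0.3]
contact_force: [0.3, 0.1, -0.4]
grip_width: 49.8
finger_force: 30.0
```

{"method": "jog_arm", "body": {"targets": [{"xyz": [0, 0, -0.4], "spin": 0}, {"xyz": [0, 0, -0.5], "spin": 0}, {"xyz": [0, 0, -0.5], "spin": 0}, {"xyz": [0.04, 0.5, 0], "spin": 0}, {"xyz": [0.04, 0.62, 0], "spin": 0}, {"xyz": [0.04, 0.62, 0], "spin": 0}, {"xyz": [0.04, 0.62, 0], "spin": 0}, {"xyz": [0.04, 0.62, 0], "spin": 0}, {"xyz": [0.05, 0.53, 0], "spin": 0}, {"xyz": [0.04, 0.39, 0], "spin": 0}]}}

```text
time: 64.75
tool_pos: [527.9, 65.8, 125.0]
tcp_rot: [3.141, -0.001, 0.298]
contact_force: [0.6, -0.0, -0.7]
grip_width: 50.2
finger_force: 30.0
```

{"method": "jog_arm", "body": {"targets": [{"xyz": [0, 0, 0], "spin": 0}, {"xyz": [0, 0, 0.2], "spin": 0}, {"xyz": [0, 0, 0.3], "spin": 0}, {"xyz": [0, 0, 0.2], "spin": 0}, {"xyz": [0, 0, 0.1], "spin": 0}, {"xyz": [0, 0, 0.05], "spin": 0}, {"xyz": [0, 0, 0], "spin": 0}, {"xyz": [0, 0, 0], "spin": 0}, {"xyz": [0, 0, 0], "spin": 0}, {"xyz": [0, 0, 0], "spin": 0}]}}

```text
time: 66.0
tool_pos: [527.3, 67.7, 56.0]
tcp_rot: [3.141, -0.0, 0.3]
contact_force: [0.4, -0.0, 0.1]
grip_width: 50.1
finger_force: 30.0
```

{"method": "jog_arm", "body": {"gripper": 70, "targets": [{"xyz": [0, 0, 0], "spin": 0}, {"xyz": [0, 0, 0], "spin": 0}, {"xyz": [0, 0, 0], "spin": 0}, {"xyz": [0, 0, 0], "spin": 0}, {"xyz": [0, 0, -0.3], "spin": 0}, {"xyz": [0, 0, -0.4], "spin": 0}, {"xyz": [0, 0, -0.2], "spin": 0}, {"xyz": [0, 0, 0], "spin": 0}, {"xyz": [0, 0, 0], "spin": 0}, {"xyz": [0, 0, 0], "spin": 0}]}}

```text
time: 67.25
tool_pos: [526.6, 67.7, 126.8]
tcp_rot: [-3.141, 0.002, 0.3]
contact_force: [-0.0, -0.6, 0.8]
grip_width: 64.4
finger_force: 0.0
```

{"method": "jog_arm", "body": {"gripper": 0, "targets": [{"xyz": [-0.1, 0.6, 0], "spin": 0}, {"xyz": [-0.1, 0.6, 0], "spin": 0}, {"xyz": [-0.1, 0.6, 0], "spin": 0}, {"xyz": [-0.1, 0.6, 0], "spin": 0}, {"xyz": [0, 0.4, 0], "spin": 0.6}, {"xyz": [0, 0, 0], "spin": 0.6}, {"xyz": [0, 0, 0], "spin": 0}, {"xyz": [0, 0, 0], "spin": 0}, {"xyz": [0, 0, 0], "spin": 0}, {"xyz": [0, 0, 0], "spin": 0}]}}

```text
time: 68.5
tool_pos: [562.9, -155.4, 127.9]
tcp_rot: [3.141, -0.0, 0.181]
contact_force: [-0.9, 0.4, -0.4]
grip_width: 0.4
finger_force: 0.0
```

Run:
```python
from lem import *
go([495.3,-179.1,59],.18)
b=lemons("top");s=bot.capture("scene")
cv2.imwrite("pics/f.png",np.hstack([cv2.resize(b[110:290,150:420],(405,270)),cv2.resize(s[110:380,190:460],(390,390))[:270*1]]))
cv2.imwrite("pics/f.png",np.hstack([cv2.resize(b[110:290,150:420],(405,270)),cv2.resize(s[110:380,190:420],(230,270))]))
```

```text
at [ 562.9 -155.4  127.9] [ 3.14 -0.    0.18] w 0.4 F [-0.9  0.4 -0.4] ff 0.0 t 68.5
shift [-0.88  0.14  0.86] spin 0.01
top px [250.31 219.38] cen [527.74 110.62] rect ((528.3721923828125, 111.57923889160156), (49.445533752441406, 50.853538513183594), 57.77947998046875) long axis ang 0.1437763254157114
top px [267.57 213.86] cen [544.23  60.67] rect ((543.8167724609375, 60.60403060913086), (39.93235397338867, 30.63152313232422), 1.5550272464752197) long axis ang 0.16524164471465813
top px [470.1  63.3] cen [1029.19 -561.12] rect ((1030.0780029296875, -561.4593505859375), (90.55826568603516, 98.2986068725586), 23.28059959411621) long axis ang -0.7448626440557776
top px [354.85  58.25] cen [1032.06 -198.7 ] rect ((1033.1575927734375, -197.8405303955078), (99.44725036621094, 103.74240112304688), 39.55146026611328) long axis ang -0.40382305360483284
top px [229.47  43.2 ] cen [1083.69  189.5 ] rect ((1080.340576171875, 191.2505340576172), (103.51130676269531, 49.86627197265625), 76.13506317138672) long axis ang 1.306424599568704
top px [282.    21.65] cen [1148.89   28.82] rect ((1147.939208984375, 28.95018768310547), (148.683349609375, 141.3565216064453), 33.87442398071289) long axis ang 0.052878047600139436
```

View pics/f.png

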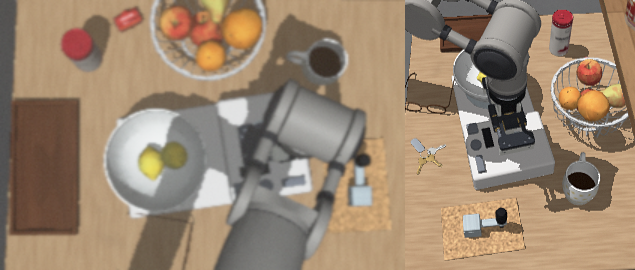

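Both lemons, at (150,163) and (175,154), lie in the bowl. The tray is empty and the crank stands on its mat, so I'll press the bar key.

{"method": "jog_arm", "body": {"targets": [{"xyz": [-0.3, 0.05, 0], "spin": 0}, {"xyz": [-0.3, 0.05, 0], "spin": 0}, {"xyz": [-0.28, 0.04, 0], "spin": 0}, {"xyz": [0, 0, 0.4], "spin": 0}, {"xyz": [0, 0, 0.4], "spin": 0}, {"xyz": [0, 0, 0.14], "spin": 0}, {"xyz": [0, 0, 0.06], "spin": 0}, {"xyz": [0, 0, 0], "spin": 0}, {"xyz": [0, 0, 0], "spin": 0}, {"xyz": [0, 0, 0], "spin": 0}]}}

```text
time: 69.85
tool_pos: [496.0, -179.5, 48.5]
tcp_rot: [3.141, -0.001, 0.18]
contact_force: [0.4, -0.3, 0.7]
grip_width: 0.5
finger_force: 0.0
```

{"method": "jog_arm", "body": {"targets": [{"xyz": [0, 0, 0.06], "spin": 0}, {"xyz": [0, 0, 0.04], "spin": 0}, {"xyz": [0, 0, 0.03], "spin": 0}, {"xyz": [0, 0, 0.03], "spin": 0}, {"xyz": [0, 0, 0.03], "spin": 0}, {"xyz": [0, 0, 0.02], "spin": 0}, {"xyz": [0, 0, 0], "spin": 0}, {"xyz": [0, 0, 0], "spin": 0}, {"xyz": [0, 0, 0], "spin": 0}, {"xyz": [0, 0, 0], "spin": 0}]}}

```text
time: 71.1
tool_pos: [495.6, -179.4, 33.2]
tcp_rot: [3.141, -0.001, 0.18]
contact_force: [-7.1, 2.7, 22.7]
grip_width: 0.7
finger_force: 11.1
```

{"method": "jog_arm", "body": {"targets": [{"xyz": [0, 0, -0.2], "spin": 0}, {"xyz": [0, 0, -0.4], "spin": 0}, {"xyz": [0, 0, -0.5], "spin": 0}, {"xyz": [0, 0, 0], "spin": 0}, {"xyz": [0, 0, 0], "spin": 0}, {"xyz": [0, 0, 0], "spin": 0}, {"xyz": [0, 0, 0], "spin": 0}, {"xyz": [0, 0, 0], "spin": 0}, {"xyz": [0, 0, 0], "spin": 0}, {"xyz": [0, 0, 0], "spin": 0}]}}

```text
time: 72.35
tool_pos: [495.6, -179.4, 119.0]
tcp_rot: [3.142, 0.0, 0.18]
contact_force: [0.2, -0.1, -1.5]
grip_width: 0.4
finger_force: 0.0
```

```bash
python3 -c "
from plant import bot
print(bot.close_job())"
```

```text
the job is handed in; nothing more can be done
None
```

The job is handed in at about 72 s with every step carried out in order: crank fitted, wound two turns and stood back on its mat; square and round keys pressed; both lemons put in the bowl (no garlic in this start); then the bar key pressed. The hand-in returned no verdict.

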